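# Comb loose mirror handles into the grooves of the steriliser tray

### The job

Three of the four steel mirror handles lie crooked on the plain end of the steriliser tray. Take the comb from its dock, set its two skids on the tray's side rims behind the handles at the plain end, and comb them to the high end wall with the skids kept in light contact with the rims, so that every handle ends up down in a groove of its own, parallel to the others; then stand the comb back in its dock. Set it down gently and press only lightly, do not jam the handles or touch them with the gripper, and leave the other things on the worktop where they are.

Things in the scene. Friction and masses are not known exactly. Their poses are not given: they have to be found in the camera images.
- tray: Fixed low tray, 124 x 220 mm, rigid, steel rims, blue inside. Origin under its centre, 2 mm above the worktop; it falls 1 degree towards +y, to drain. x along the grooves, y the combing direction: plain apron from y = -104 to +31 mm, then five grooves along x, centres at y = 38.5, 53.5, 68.5, 83.5, 98.5 mm, then the high end wall. Apron and the 4 mm round-topped ridges are 15 mm above the origin, groove bottoms 6 mm; inside width 96 mm.
- tray_entry (a point): Where the comb's origin belongs when it is set down: on the tray's middle line at y = -88 mm in its frame (16 mm from the low wall of the plain end), level with the flat tops of the side rims, which lie 23 mm above the tray's origin in its frame, here about 26.5 mm above the worktop. The rims, at x = +-55 mm, 14 mm wide, are the runners for the skids. Axes as the tray's.
- tray_end (a point): Where the comb's origin belongs at the end of the pass: on the tray's middle line at y = +84 mm in its frame, at rim height, here about 23.5 mm above the worktop. The end wall's inner face is 20 mm further, its top 13 mm above the rims; it stops the skids about 8 mm beyond this point. Axes as the tray's.
- comb: The comb, loose, about 0.12 kg, rigid: aluminium bar along its y (122 mm), two white skids below it at y = +-55 mm (7 mm wide, 23 mm long along x, round underneath), upright white handle on top. Origin midway between the undersides of the skids. Either way round works. Pressed on the rims, the force rises by tens of newtons per millimetre; comb with some 5 to 10 N on them.
- comb_tines (a point): Tip line of the comb's six steel tines (4 mm thick, y = -40 to +40 mm), 6.5 mm below the undersides of the skids. With the skids on the rims the tips pass 1.5 mm above apron and ridges: they push a handle that lies on them and clear one lying in a groove. Carried 2 to 3 mm too high they wedge the handles down and jam. Axes as the comb's.
- comb_grip (a point): Centre of the comb's upright white handle, 46 mm above the undersides of the skids. The handle is 46 mm long along the comb's y, 16 mm thick along its x (grip it across this) and 46 mm tall; its top is 69 mm above the undersides of the skids. Axes as the comb's.
- dock_seat (a point): Middle of the comb's seat in the fixed steel dock, 12 mm above the worktop, y along the dock (140 mm). The comb stands with its skids on two ledges, its origin here, its y along this y (either way round). Trough 28 mm wide along x between lips whose flared edges reach 14 mm above the seat: 2.5 mm of play for the 23 mm skids; end cheeks give 4 mm of play along y.
- yellow_tub: bystander: round yellow tub with lid, 89 mm wide, 52 mm tall, to the left; leave alone. Origin under its centre
- roll_box: bystander: white and blue carton, 60 x 101 x 56 mm, to the left; leave alone. Origin under its centre
- handle_a: steel mirror handle, a loose smooth rod 9 mm in diameter and 80 mm long, 20 g, with dark knurled bands. Origin at its centre, x along it. Lying in a groove its centre is 10.5 mm above the tray's origin, lying on the apron 19.5 mm. Starts on the plain apron, up to 0.3 rad crooked either way.
- handle_b: steel mirror handle, a loose smooth rod 9 mm in diameter and 80 mm long, 20 g, with dark knurled bands. Origin at its centre, x along it. Lying in a groove its centre is 10.5 mm above the tray's origin, lying on the apron 19.5 mm. Starts on the plain apron, up to 0.3 rad crooked either way.
- handle_c: steel mirror handle, a loose smooth rod 9 mm in diameter and 80 mm long, 20 g, with dark knurled bands. Origin at its centre, x along it. Lying in a groove its centre is 10.5 mm above the tray's origin, lying on the apron 19.5 mm. Starts on the plain apron, up to 0.3 rad crooked either way.
- handle_d: steel mirror handle, a loose smooth rod 9 mm in diameter and 80 mm long, 20 g, with dark knurled bands. Origin at its centre, x along it. Lying in a groove its centre is 10.5 mm above the tray's origin, lying on the apron 19.5 mm. Starts in the second groove (y = 53.5 mm) already.

How it is judged:
By the outcome, as a careful person would: the job done as asked, in the order asked, and still so for the second after the job is handed in, with the robot touching nothing.
It also fails if it takes over 67 s, if anything falls off the work surface, if the arm or the gripper's body presses on something with over 40 N, if the wrist force passes 120 N, or if a joint passes its speed limit or range.

### The arm

A 6-joint arm with a two-finger parallel gripper is mounted at the origin on a cart in front of the work surface, level with it; the furniture and walls round the work are solid. World frame = base frame: x ahead of the robot, y to its left, z up, the work surface at z = 0. Lengths are in mm, angles in degrees, forces in N, time in s.
With the tool pointing down it reaches from about 350 to 850 mm from the base axis. Payload 8.1 kg.
Tool frame: the origin (TCP) lies midway between the tips of the shut fingers; the grasp point (between the pads) lies hold_point_z behind it (hold_point_z is the distance from the TCP to the grasp point, in mm); z points along the fingers, x is the direction in which the jaws open and shut, and the axes are right-handed (so a half turn about z gives the same grasp; the last joint's range is limited). The gripper opens to 85 mm and grips with 20 to 120 N. Pads are 22 mm wide; open, the fingers measure 114 mm over their backs; the gripper's body (76 mm by 85 mm) begins 54 mm behind the grasp point. The pads swing forward as they close: fully open they stand 13 mm farther back than shut.
Start: joints at [-69.58, 7.471, 85.268, -0, 87.261, -4.893], TCP at [256.56, -542.385, 206.792] pointing down, gripper open.
Joint ranges: [-169.43, 169.43], [-51.17, 129.36], [1.28, 143.12], [-76.62, 256.62], [0, 156.53], [-152.29, 152.29]. Speed limits (degrees/s): [136.94, 136.94, 159.86, 180, 180, 180].

### API

Orientations are given as [roll, pitch, yaw] about the fixed x, y, z axes, in that order (R = Rz(yaw) Ry(pitch) Rx(roll)).
In Python, from bench import * gives the robot as it stands.
- The arm moves only by the shell command python3 -m pendant 'ROWS' [OPENING] [FORCE]. ROWS is JSON, a list that holds one entry, the list of rows, each a list of 4 numbers: the shift along the tool's x, y, z normalised to -1 to 1, where 1 is 0.02 m, then the turn about the tool's z normalised to -1 to 1, where 1 is 0.08 rad. A call has exactly 10 rows; each row shifts and turns the pose as measured when the row begins, along the tool's axes as they then stand; what a row does not reach is not made up. A row lasts 1/12 s, in which the tool goes at most 41.7 mm and 7.16 degrees, less where a joint would pass 70% of its speed; a pose out of reach is approached as far as the arm can. A call with a number of a shift or a turn outside -1 to 1 is refused whole. A call with a gripper value outside its range is refused whole. OPENING is the gripper's target within -1 to 1 (fully open at 1, half-way at 0, shut at -1), set as the call begins (- or left out, the last holds). The fingers move at their own pace and stop on an object; FORCE is the grip in N (left out, the last holds). Time passes only in rows, so rows that do not move let the fingers close, or fill a call up. It gives the time, the measured TCP pose, the force and the opening at its end, in the units of the state.
- sense(): the state, without advancing time (a new reading comes with each control period).
- snapshot(name): name is "scene" or "top" or "wrist"; returns the picture (480x640x3 uint8, red, green, blue); there is no depth.
- calibration(name): a dict with "mtx" (3x3 intrinsics, pixels), "world_to_cam" (4x4, takes a point from world to camera coordinates); the wrist camera has in their place "hand_eye" (4x4, takes a point from camera to tool coordinates, whose origin is the TCP and whose axes are the tool frame's). Camera axes: x right, y down, z forward; pixel columns grow to the right and rows downward; lengths in mm; the calibration is good to about 2 mm. The wrist camera is an equidistant fisheye: a pixel r from the principal point sees the ray r / f radians off the axis. A picture is of the moment at which its call begins: read the wrist's pose just before it. calibration takes no time and is no camera call.
- hand_in(): hands the job in, once; it reports no verdict.
The state is a dict: "time": time; "joint_pos": joint angles; "qd": joint speeds; "joint_efforts": joint torques, N m; "tool_pos": TCP position; "tcp_rot": TCP orientation; "ft_force": force on the tool from outside, world axes, zero at the start; "wrist_torque": the same for the moment, N m; "finger_gap": finger opening in mm.
Only numpy, scipy, OpenCV 4.12 (cv2) and the standard library are available. Lean on these libraries where they do the work, as an engineer would, in place of code of your own. Each camera call takes 0.05 s, during which the arm holds its last target.

## Working session

There is one attempt and no reset: what is moved stays moved. The work goes in short steps, Python scripts to look and compute and a shell command to move; the robot and the scene stay as the last step left them, time stands still between calls to the robot, and variables do not carry over. Pictures are saved under pics/ and viewed, and the job is handed in when it is done.

```bash
ls; mkdir -p pics; python3 - <<'E'
from bench import *
import cv2
s=sense();print(s)
for n in ("scene","top","wrist"):
    im=snapshot(n);cv2.imwrite(f"pics/{n}0.png",im[:,:,::-1]);c=calibration(n);print(n,{k:np.round(v,3).tolist() for k,v in c.items()} if 'np' in globals() else c)
E
```

```text
pics
{'time': 0.0, 'joint_pos': array([-6.95801800e+01,  7.51744854e+00,  8.53299526e+01, -3.12212868e-04,
        8.72610435e+01, -4.89452413e+00]), 'qd': array([-0.06341326,  0.06011163, -0.05907369, -0.01897843,  0.04213382,
       -0.00500397]), 'joint_efforts': array([-4.50934904e-04, -5.69404256e+01, -5.00557888e+01, -1.96899814e-04,
        1.49940723e-02,  1.01981719e-06]), 'tool_pos': array([ 256.3444984 , -541.81801524,  205.71362204]), 'tcp_rot': array([-1.79991058e+02,  1.08075742e-01, -6.46856323e+01]), 'ft_force': array([-0.12052526,  0.21942016,  0.10065633]), 'wrist_torque': array([-0.02849384,  0.00414572, -0.0151889 ]), 'finger_gap': 85.71579696059298}
scene {'mtx': array([[546.62805725,   0.        , 319.29639435],
       [  0.        , 546.62805725, 237.14766783],
       [  0.        ,   0.        ,   1.        ]]), 'world_to_cam': array([[ 8.89683372e-01, -4.56576933e-01,  1.00090530e-03,
        -4.58168911e+02],
       [-3.31525106e-01, -6.47512252e-01, -6.86162508e-01,
         3.23231855e+02],
       [ 3.13934072e-01,  6.10135548e-01, -7.27447600e-01,
       
[... 453 characters left out ...]
+02],
       [ 9.11367544e-02,  2.49827195e-03, -9.95835253e-01,
         1.05615982e+03],
       [ 0.00000000e+00,  0.00000000e+00,  0.00000000e+00,
         1.00000000e+00]])}
wrist {'mtx': array([[371.64829954,   0.        , 315.61005821],
       [  0.        , 371.64829954, 244.34881938],
       [  0.        ,   0.        ,   1.        ]]), 'hand_eye': array([[ 9.99999921e-01,  6.16062162e-05,  3.92221586e-04,
         9.06024365e-01],
       [-1.77785679e-04,  9.52792024e-01,  3.03623661e-01,
        -7.75518734e+01],
       [-3.55000494e-04, -3.03623707e-01,  9.52791960e-01,
        -1.67537096e+02],
       [ 0.00000000e+00,  0.00000000e+00,  0.00000000e+00,
         1.00000000e+00]])}
```

View pics/scene0.png

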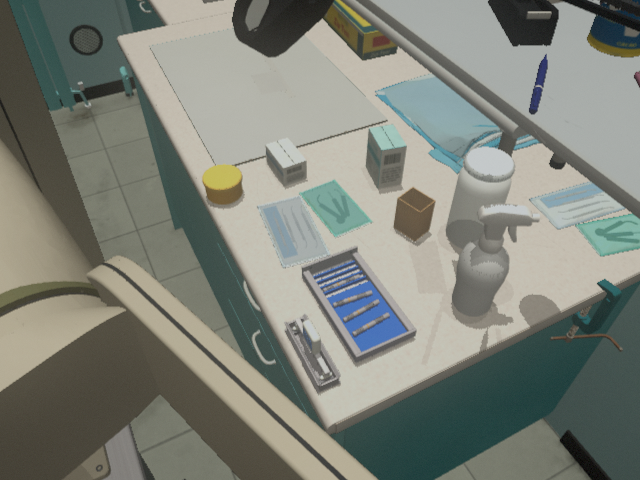

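View pics/top0.png

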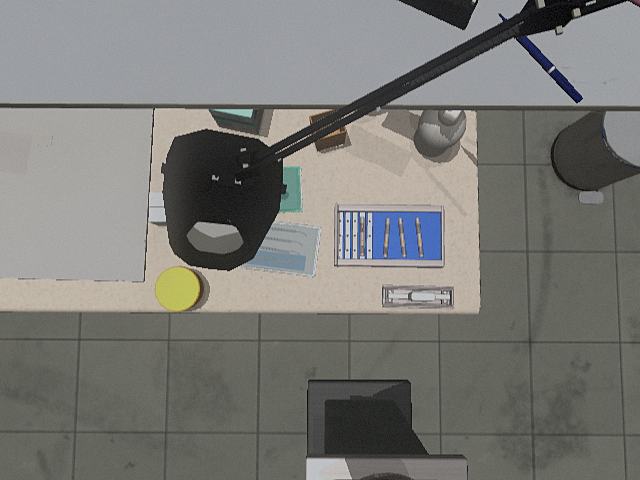

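View pics/wrist0.png

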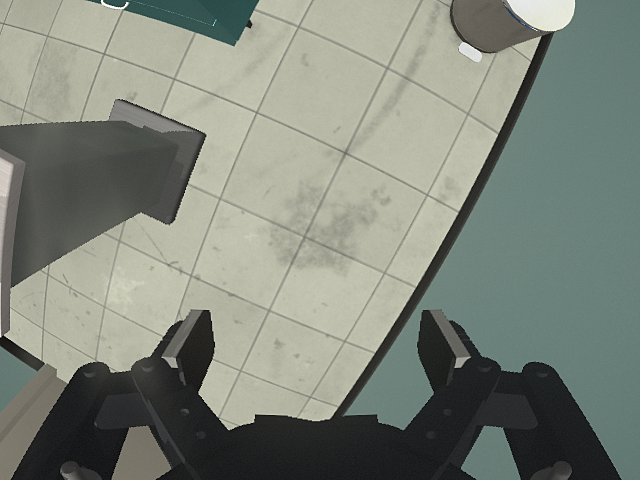

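```bash
python3 - <<'E'
import bench
print([n for n in dir(bench) if n[0]!='_'])
print(getattr(bench,'hold_point_z',None))
E
```

```text
['PlanningError', 'calibration', 'hand_in', 'hold_point_z', 'sense', 'snapshot']
18.700000000000003
```

```bash
cat > h.py <<'E'
from bench import *
import numpy as np, cv2
from scipy.spatial.transform import Rotation as R
def px2w(cam,uv,z):
    c=calibration(cam);M=np.array(c['mtx']);T=np.array(c['world_to_cam'])
    d=np.linalg.inv(M)@[uv[0],uv[1],1];o=-T[:3,:3].T@T[:3,3];d=T[:3,:3].T@d
    return o+d*(z-o[2])/d[2]
def w2px(cam,p):
    c=calibration(cam);M=np.array(c['mtx']);T=np.array(c['world_to_cam'])
    q=M@(T[:3,:3]@p+T[:3,3]);return q[:2]/q[2]
def pose(s):
    return R.from_euler('xyz',s['tcp_rot'],degrees=True).as_matrix(),np.array(s['tool_pos'])
def wr2w(s,uv,z):
    c=calibration('wrist');M=np.array(c['mtx']);H=np.array(c['hand_eye'])
    x=(uv[0]-M[0,2])/M[0,0];y=(uv[1]-M[1,2])/M[1,1];r=np.hypot(x,y)
    d=np.array([np.sin(r)*x/r,np.sin(r)*y/r,np.cos(r)]) if r>0 else np.array([0,0,1.])
    Rt,t=pose(s);o=Rt@H[:3,3]+t;d=Rt@H[:3,:3]@d
    return o+d*(z-o[2])/d[2]
def w2wr(s,p):
    c=calibration('wrist');M=np.array(c['mtx']);H=np.array(c['hand_eye']);Rt,t=pose(s)
    q=H[:3,:3].T@(Rt.T@(np.array(p)-t)-H[:3,3])
    th=np.arctan2(np.hypot(q[0],q[1]),q[2]);f=th/np.hypot(q[0],q[1])
    return M[:2,2]+M[0,0]*f*q[:2]
E
python3 - <<'E'
from h import *
im=cv2.imread('pics/top0.png')
cv2.imwrite('pics/top0z.png',cv2.resize(im[190:320,320:490],None,fx=4.5,fy=4.5,interpolation=cv2.INTER_CUBIC))
im=cv2.imread('pics/scene0.png')
cv2.imwrite('pics/scene0z.png',cv2.resize(im[235:395,270:430],None,fx=3.7,fy=3.7,interpolation=cv2.INTER_CUBIC))
for uv,z in [((335,205),25),((335,266),25),((444,205),25),((444,266),25),((418,296),50),((480,110),0),((480,312),0)]: print(uv,px2w('top',uv,z).round(1))
E
```

```text
(335, 205) [649.3 104.9  25. ]
(335, 266) [526.3 104.5  25. ]
(444, 205) [ 650.4 -114.8   25. ]
(444, 266) [ 527.4 -112.9   25. ]
(418, 296) [467.8 -56.   50. ]
(480, 110) [ 856. -199.    0.]
(480, 312) [ 435.9 -190.     0. ]
```

View pics/top0z.png

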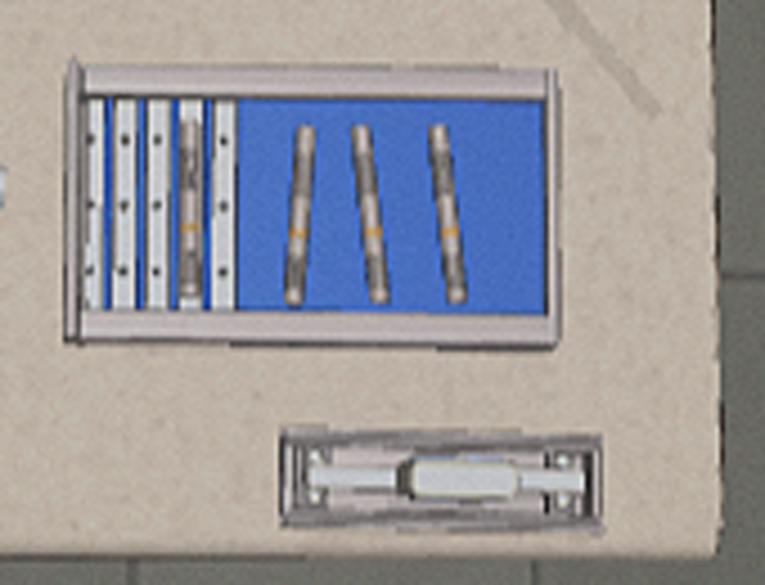

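View pics/scene0z.png

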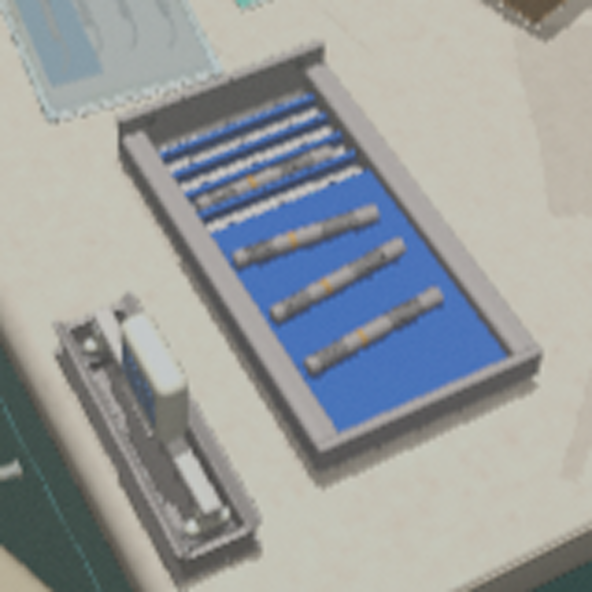

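```bash
cat > plan.py <<'E'
from h import *
import sys
# plan(x,y,z,yaw,nrows): tcp target -> rows
def plan(x,y,z,yaw,n=None):
    s=sense();Rt,t=pose(s);y0=s['tcp_rot'][2]
    dy=(yaw-y0+180)%360-180
    d=np.array([x,y,z])-t
    L=np.linalg.norm(d)
    if n is None:n=max(int(np.ceil(max(L/20,abs(dy)/4.58))),1)
    print('t',round(s['time'],2),'from',t.round(1),s['tcp_rot'].round(2),'d',d.round(1),'dyaw',round(dy,2),'n',n,'F',s['ft_force'].round(2))
    for i in range(n):
        yy=np.radians(y0+dy*i/n)
        Ri=R.from_euler('z',yy).as_matrix()@np.diag([1,-1,-1.])
        v=Ri.T@(d/n)/20
        print([round(float(a),2) for a in v]+[round(float(-np.radians(dy/n)/.08),2)])
if __name__=='__main__':
    a=[float(v) for v in sys.argv[1:]]
    plan(*a[:4],int(a[4]) if len(a)>4 else None)
E
python3 plan.py 468 -75 215 0 30
```

```text
t 0.15 from [ 256.4 -541.9  206. ] [-1.7999e+02  9.0000e-02 -6.4690e+01] d [211.6 466.9   9. ] dyaw 64.69 n 30 F [-0.73  0.48  0.17]
[-0.55, -0.65, -0.02, -0.47]
[-0.53, -0.67, -0.02, -0.47]
[-0.5, -0.69, -0.02, -0.47]
[-0.48, -0.71, -0.02, -0.47]
[-0.45, -0.73, -0.02, -0.47]
[-0.42, -0.74, -0.02, -0.47]
[-0.39, -0.76, -0.02, -0.47]
[-0.36, -0.77, -0.02, -0.47]
[-0.33, -0.79, -0.02, -0.47]
[-0.3, -0.8, -0.02, -0.47]
[-0.27, -0.81, -0.02, -0.47]
[-0.24, -0.82, -0.02, -0.47]
[-0.21, -0.83, -0.02, -0.47]
[-0.18, -0.83, -0.02, -0.47]
[-0.15, -0.84, -0.02, -0.47]
[-0.12, -0.85, -0.02, -0.47]
[-0.09, -0.85, -0.02, -0.47]
[-0.05, -0.85, -0.02, -0.47]
[-0.02, -0.85, -0.02, -0.47]
[0.01, -0.85, -0.02, -0.47]
[0.04, -0.85, -0.02, -0.47]
[0.07, -0.85, -0.02, -0.47]
[0.11, -0.85, -0.02, -0.47]
[0.14, -0.84, -0.02, -0.47]
[0.17, -0.84, -0.02, -0.47]
[0.2, -0.83, -0.02, -0.47]
[0.23, -0.82, -0.02, -0.47]
[0.26, -0.81, -0.02, -0.47]
[0.29, -0.8, -0.02, -0.47]
[0.32, -0.79, -0.02, -0.47]
```

```bash
python3 -m pendant '[[[-0.55,-0.65,0,-0.5],[-0.55,-0.65,0,-0.5],[-0.5,-0.7,0,-0.5],[-0.5,-0.7,0,-0.5],[-0.45,-0.75,0,-0.5],[-0.4,-0.75,0,-0.5],[-0.4,-0.75,0,-0.5],[-0.35,-0.8,0,-0.5],[-0.3,-0.8,0,-0.5],[-0.3,-0.8,0,-0.5]]]' 1; python3 plan.py 468 -75 215 0 20
```

```text
time: 0.98
tool_pos: [324.7, -378.6, 201.5]
tcp_rot: [-179.9, 0.5, -41.1]
ft_force: [-0.0, -0.2, -0.4]
finger_gap: 85.1
t 0.98 from [ 324.7 -378.6  201.5] [-179.85    0.48  -41.06] d [143.3 303.6  13.5] dyaw 41.06 n 20 F [-0.05 -0.23 -0.44]
[-0.23, -0.81, -0.03, -0.45]
[-0.2, -0.82, -0.03, -0.45]
[-0.17, -0.82, -0.03, -0.45]
[-0.14, -0.83, -0.03, -0.45]
[-0.11, -0.83, -0.03, -0.45]
[-0.08, -0.84, -0.03, -0.45]
[-0.05, -0.84, -0.03, -0.45]
[-0.02, -0.84, -0.03, -0.45]
[0.01, -0.84, -0.03, -0.45]
[0.04, -0.84, -0.03, -0.45]
[0.07, -0.84, -0.03, -0.45]
[0.1, -0.83, -0.03, -0.45]
[0.13, -0.83, -0.03, -0.45]
[0.16, -0.82, -0.03, -0.45]
[0.19, -0.82, -0.03, -0.45]
[0.22, -0.81, -0.03, -0.45]
[0.25, -0.8, -0.03, -0.45]
[0.27, -0.79, -0.03, -0.45]
[0.3, -0.78, -0.03, -0.45]
[0.33, -0.77, -0.03, -0.45]
```

```bash
python3 -m pendant '[[[-0.25,-0.8,-0.05,-0.45],[-0.2,-0.8,-0.05,-0.45],[-0.2,-0.85,-0.05,-0.45],[-0.15,-0.85,-0.05,-0.45],[-0.1,-0.85,-0.05,-0.45],[-0.1,-0.85,-0.05,-0.45],[-0.05,-0.85,-0.05,-0.45],[0,-0.85,-0.05,-0.45],[0,-0.85,-0.05,-0.45],[0.05,-0.85,-0.05,-0.45]]]' >/dev/null; python3 -m pendant '[[[0.1,-0.85,-0.05,-0.45],[0.1,-0.85,-0.05,-0.45],[0.15,-0.8,-0.05,-0.45],[0.15,-0.8,-0.05,-0.45],[0.2,-0.8,-0.05,-0.45],[0.2,-0.8,-0.05,-0.45],[0.25,-0.8,-0.05,-0.45],[0.3,-0.8,-0.05,-0.45],[0.3,-0.8,-0.05,-0.45],[0.3,-0.8,-0.05,-0.45]]]'; python3 plan.py 468 -75 215 0 2
```

```text
time: 2.65
tool_pos: [464.7, -51.3, 219.0]
tcp_rot: [-179.2, 0.7, 2.3]
ft_force: [-0.4, -0.3, -0.4]
finger_gap: 85.5
t 2.65 from [464.7 -51.3 219. ] [-179.23    0.66    2.32] d [  3.3 -23.7  -4. ] dyaw -2.32 n 2 F [-0.4  -0.27 -0.37]
[0.06, 0.6, 0.1, 0.25]
[0.07, 0.59, 0.1, 0.25]
```

```bash
python3 -m pendant '[[[0.0,0,0,0.3],[0,0,0,0.2],[0,0,0,0],[0,0,0,0],[0,0,0,0],[0,0,0,0],[0,0,0,0],[0,0,0,0],[0,0,0,0],[0,0,0,0]]]'; python3 - <<'E'
from h import *
s=sense();im=snapshot('wrist');cv2.imwrite('pics/w1.png',im[:,:,::-1])
import pickle;pickle.dump(s,open('s_w1.pkl','wb'));print(s['tool_pos'],s['tcp_rot'])
E
```

```text
time: 3.48
tool_pos: [463.8, -51.8, 217.9]
tcp_rot: [-179.3, 0.8, -0.2]
ft_force: [-0.1, 0.0, 0.6]
finger_gap: 85.4
[463.78710457 -51.81407468 217.92578374] [-179.25184994    0.79899516   -0.21529935]
```

View pics/w1.png

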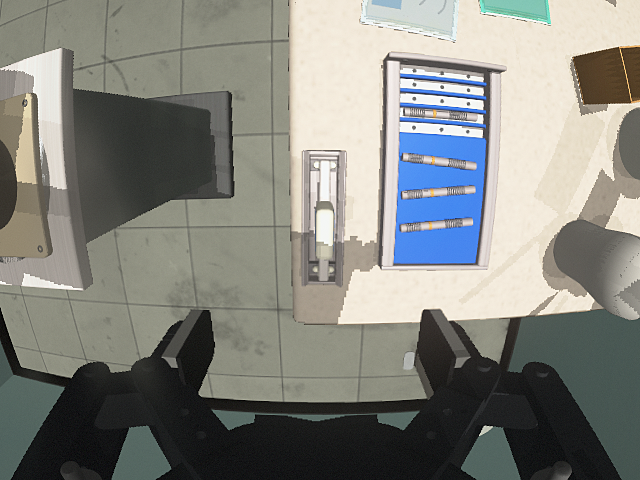

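```bash
python3 - <<'E'
import cv2
im=cv2.imread('pics/w1.png')
cv2.imwrite('pics/w1a.png',cv2.resize(im[140:300,290:360],None,fx=3.7,fy=3.7,interpolation=cv2.INTER_CUBIC))
cv2.imwrite('pics/w1b.png',cv2.resize(im[40:280,370:515],None,fx=2.5,fy=2.5,interpolation=cv2.INTER_CUBIC))
E
```

```text
(no output)
```

View pics/w1a.png

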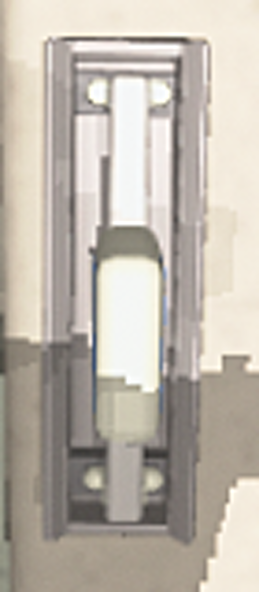

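View pics/w1b.png

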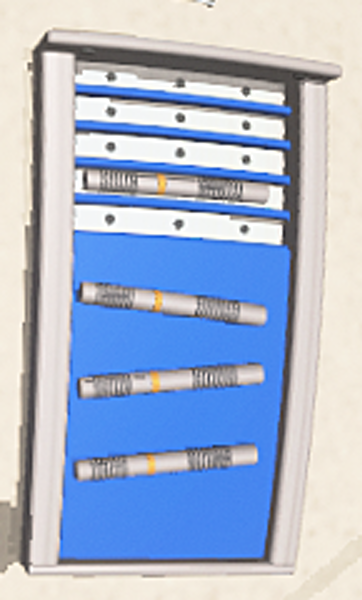

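```bash
python3 - <<'E'
from h import *
import pickle
s=pickle.load(open('s_w1.pkl','rb'))
f=lambda n,u,v,z:print(n,wr2w(s,(u,v),z).round(1))
for a in [(100,258),(160,258),(100,438),(160,438)]: f('handle',290+a[0]/3.7,140+a[1]/3.7,81)
for a in [(115,80),(143,80),(108,520),(140,520)]: f('bar',290+a[0]/3.7,140+a[1]/3.7,37)
for a in [(97,93),(160,93),(94,478),(155,478)]: f('skidscrew',290+a[0]/3.7,140+a[1]/3.7,22)
for a in [(45,40),(210,40),(45,537),(195,537)]: f('dock',290+a[0]/3.7,140+a[1]/3.7,26)
for a,z in [((48,52),24),((72,55),24),((300,82),24),((330,82),24),((27,568),27),((60,568),27),((268,570),27),((295,570),27)]: f('rim',370+a[0]/2.5,40+a[1]/2.5,z)
for n,a in dict(d=((85,180),(267,192)),c=((80,290),(267,315)),b=((78,388),(264,372)),a=((78,470),(257,454))).items():
  p,q=[wr2w(s,(370+x/2.5,40+y/2.5),21) for x,y in a]; print(n,((p+q)/2).round(1),np.linalg.norm(p-q).round(1),np.degrees(np.arctan2(q[1]-p[1],q[0]-p[0])).round(1))
E
```

```text
handle [463.4 -39.9  81. ]
handle [477.  -39.9  81. ]
handle [463.3 -83.   81. ]
handle [477.4 -83.   81. ]
bar [466.8  -2.8  37. ]
bar [473.9  -2.7  37. ]
bar [ 464.9 -122.    37. ]
bar [ 473.7 -122.    37. ]
skidscrew [462.1  -7.3  22. ]
skidscrew [478.7  -7.3  22. ]
skidscrew [ 460.9 -115.4   22. ]
skidscrew [ 478.1 -115.4   22. ]
dock [448.6   7.   26. ]
dock [491.5   7.1  26. ]
dock [ 446.9 -131.9   26. ]
dock [ 489.6 -131.9   26. ]
rim [532.9  97.5  24. ]
rim [542.4  96.9  24. ]
rim [639.9  95.6  24. ]
rim [654.2  97.6  24. ]
rim [ 529.  -111.4   27. ]
rim [ 543.  -111.5   27. ]
rim [ 638.4 -113.6   27. ]
rim [ 652.  -113.9   27. ]
d [587.2  47.4  21. ] 78.1 0.6
c [ 5.878e+02 -2.000e-01  2.100e+01] 81.8 -4.5
b [588.3 -32.1  21. ] 81.8 6.4
a [589.2 -66.9  21. ] 80.0 5.6
```

```bash
python3 - <<'E'
s=open('plan.py').read()
s=s.replace("yy=np.radians(y0+dy*i/n)","yy=np.radians(dy*i/n)").replace("R.from_euler('z',yy).as_matrix()@np.diag([1,-1,-1.])","R.from_euler('z',yy).as_matrix()@Rt")
open('plan.py','w').write(s)
E
python3 plan.py 470.2 -61.9 110 -0.3 10
```

```text
t 3.53 from [463.8 -51.8 217.9] [-179.25    0.8    -0.21] d [   6.4  -10.1 -107.9] dyaw -0.09 n 10 F [ 0.18 -0.71 -0.21]
[0.04, 0.06, 0.54, 0.0]
[0.04, 0.06, 0.54, 0.0]
[0.04, 0.06, 0.54, 0.0]
[0.04, 0.06, 0.54, 0.0]
[0.04, 0.06, 0.54, 0.0]
[0.04, 0.06, 0.54, 0.0]
[0.04, 0.06, 0.54, 0.0]
[0.04, 0.06, 0.54, 0.0]
[0.04, 0.06, 0.54, 0.0]
[0.04, 0.06, 0.54, 0.0]
```

```bash
python3 -m pendant '[[[0.04,0.06,0.55,0],[0.04,0.06,0.55,0],[0.04,0.06,0.55,0],[0.04,0.06,0.55,0],[0.04,0.06,0.55,0],[0.04,0.06,0.55,0],[0.04,0.06,0.55,0],[0.04,0.06,0.55,0],[0.04,0.06,0.55,0],[0,0,0,0]]]'; python3 plan.py 470.2 -61.9 43 -0.3 8;python3 - <<'E'
from h import *
s=sense();im=snapshot('wrist');cv2.imwrite('pics/w2.png',im[:,:,::-1])
import pickle;pickle.dump(s,open('s_w2.pkl','wb'))
E
```

```text
time: 4.37
tool_pos: [468.0, -61.8, 105.2]
tcp_rot: [-179.2, 1.0, -0.2]
ft_force: [0.0, 0.6, -0.5]
finger_gap: 85.6
t 4.37 from [468.  -61.8 105.2] [-179.2     1.03   -0.19] d [  2.2  -0.1 -62.2] dyaw -0.11 n 8 F [ 0.02  0.55 -0.46]
[0.02, 0.01, 0.39, 0.0]
[0.02, 0.01, 0.39, 0.0]
[0.02, 0.01, 0.39, 0.0]
[0.02, 0.01, 0.39, 0.0]
[0.02, 0.01, 0.39, 0.0]
[0.02, 0.01, 0.39, 0.0]
[0.02, 0.01, 0.39, 0.0]
[0.02, 0.01, 0.39, 0.0]
```

View pics/w2.png

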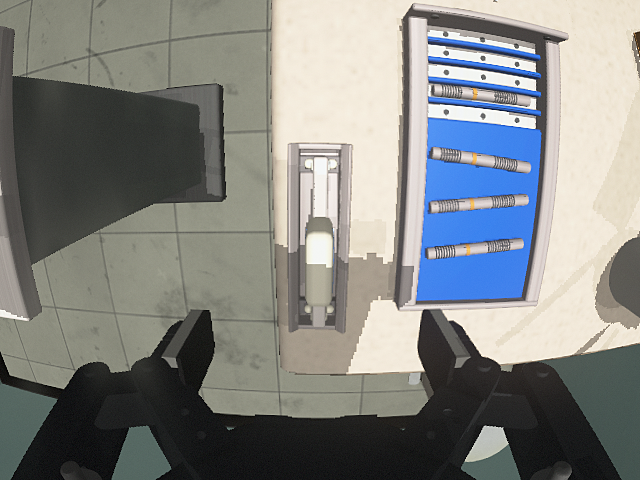

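```bash
python3 - <<'E'
import cv2
im=cv2.imread('pics/w2.png')
cv2.imwrite('pics/w2a.png',cv2.resize(im[135:340,280:360],None,fx=2.9,fy=2.9,interpolation=cv2.INTER_CUBIC))
cv2.imwrite('pics/w2b.png',cv2.resize(im[0:320,390:580],None,fx=1.85,fy=1.85,interpolation=cv2.INTER_CUBIC))
E
```

```text
(no output)
```

View pics/w2a.png

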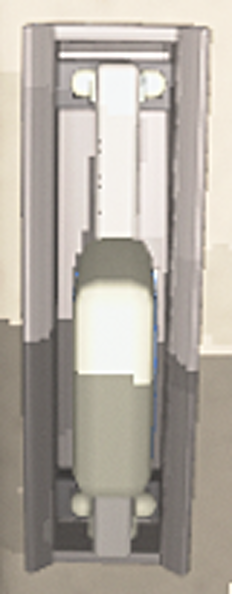

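View pics/w2b.png

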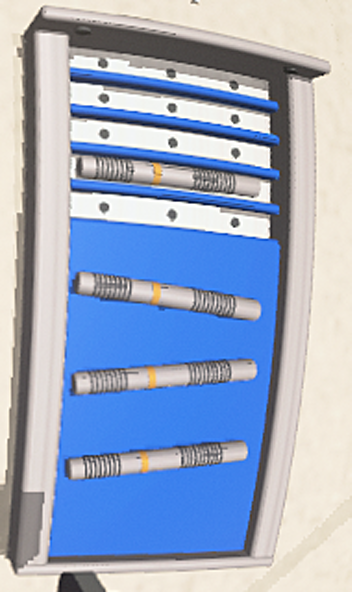

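```bash
python3 - <<'E'
from h import *
import pickle
s=pickle.load(open('s_w2.pkl','rb'))
f=lambda n,u,v,z:print(n,wr2w(s,(u,v),z).round(1))
for a in [(77,282),(152,282),(77,495),(152,495)]: f('handle',280+a[0]/2.9,135+a[1]/2.9,81)
for a in [(23,25),(210,27),(24,572),(189,568)]: f('dock',280+a[0]/2.9,135+a[1]/2.9,26)
for a in [(84,84),(154,84),(82,505),(143,505)]: f('screw',280+a[0]/2.9,135+a[1]/2.9,22)
for a,z in [((35,33),24),((70,33),24),((286,72),24),((310,77),24),((14,565),27),((48,562),27),((250,558),27),((275,558),27)]: f('rim',390+a[0]/1.85,a[1]/1.85,z)
for n,a in dict(d=((77,168),(262,185)),c=((74,285),(262,308)),b=((72,383),(257,368)),a=((65,468),(247,450))).items():
  p,q=[wr2w(s,(390+x/1.85,y/1.85),21) for x,y in a]; print(n,((p+q)/2).round(1),np.linalg.norm(p-q).round(1),np.degrees(np.arctan2(q[1]-p[1],q[0]-p[0])).round(1))
for x in(0,1): pass
for r,z in [((70,47),(278,80))] and [(((70,75),(278,106)),17),(((70,183),(278,210)),17)]:
  p,q=[wr2w(s,(390+x/1.85,y/1.85),z) for x,y in r];print('ridge',p.round(1),q.round(1),np.degrees(np.arctan2(q[1]-p[1],q[0]-p[0])).round(2))
E
```

```text
handle [463.1 -39.1  81. ]
handle [477.  -39.1  81. ]
handle [462.6 -82.9  81. ]
handle [477.5 -82.8  81. ]
dock [448.8   7.   26. ]
dock [491.4   6.5  26. ]
dock [ 445.6 -133.2   26. ]
dock [ 489.3 -131.7   26. ]
screw [462.5  -7.1  22. ]
screw [478.8  -7.1  22. ]
screw [ 461.1 -115.    22. ]
screw [ 477.  -114.9   22. ]
rim [530.4  96.8  24. ]
rim [543.8  98.2  24. ]
rim [638.5  97.7  24. ]
rim [651.1  98.1  24. ]
rim [ 528.  -109.8   27. ]
rim [ 542.2 -108.8   27. ]
rim [ 638.3 -110.9   27. ]
rim [ 652.5 -111.7   27. ]
d [586.7  46.8  21. ] 80.6 1.6
c [ 5.879e+02 -5.000e-01  2.100e+01] 83.6 -2.6
b [588.6 -31.8  21. ] 83.0 6.1
a [588.6 -66.6  21. ] 83.4 5.3
ridge [545.3  83.1  17. ] [638.2  83.9  17. ] 0.48
ridge [544.9  40.2  17. ] [637.9  39.1  17. ] -0.72
```

```bash
python3 -m pendant '[[[0.02,0,0.4,0.1],[0.02,0,0.4,0],[0.02,0,0.4,0],[0.02,0,0.4,0],[0.02,0,0.4,0],[0.02,0,0.4,0],[0.02,0,0.3,0],[0.02,0,0.2,0],[0,0,0.0,0],[0,0,0,0]]]'; python3 plan.py 470.1 -61 43 -0.7 2
```

```text
time: 5.25
tool_pos: [472.4, -61.1, 43.6]
tcp_rot: [-179.2, 0.8, -0.7]
ft_force: [0.3, -0.2, -1.2]
finger_gap: 84.9
t 5.25 from [472.4 -61.1  43.6] [-179.25    0.83   -0.69] d [-2.3  0.1 -0.6] dyaw -0.01 n 2 F [ 0.35 -0.21 -1.2 ]
[-0.06, -0.0, 0.02, 0.0]
[-0.06, -0.0, 0.02, 0.0]
```

```bash
python3 -m pendant '[[[-0.08,0,0,0],[-0.04,0,0,0],[0,0,0,0],[0,0,0,0],[0,0,0,0],[0,0,0,0],[0,0,0,0],[0,0,0,0],[0,0,0,0],[0,0,0,0]]]' -0.2 40; python3 plan.py 470.1 -61 43 -0.7 2
```

```text
time: 6.08
tool_pos: [471.5, -61.5, 45.9]
tcp_rot: [-179.3, 0.6, -0.7]
ft_force: [0.8, -0.1, -0.1]
finger_gap: 34.1
t 6.08 from [471.5 -61.5  45.9] [-179.3     0.61   -0.69] d [-1.4  0.5 -2.9] dyaw -0.01 n 2 F [ 0.78 -0.1  -0.12]
[-0.03, -0.01, 0.07, 0.0]
[-0.03, -0.01, 0.07, 0.0]
```

```bash
python3 -m pendant '[[[-0.08,0,0.12,0],[-0.04,0,0.05,0],[0,0,0,0],[0,0,0,0],[0,0,0,0],[0,0,0,0],[0,0,0,0],[0,0,0,0],[0,0,0,0],[0,0,0,0]]]' -1 40; python3 plan.py 470.1 -61 43 -0.7 2;python3 - <<'E'
from h import *
s=sense();im=snapshot('wrist');cv2.imwrite('pics/w3.png',im[:,:,::-1])
E
```

```text
time: 6.92
tool_pos: [469.6, -61.5, 43.0]
tcp_rot: [-179.3, 0.5, -0.7]
ft_force: [-0.1, 0.3, 2.3]
finger_gap: 15.0
t 6.92 from [469.6 -61.5  43. ] [-179.31    0.52   -0.7 ] d [ 0.5  0.5 -0. ] dyaw -0.0 n 2 F [-0.11  0.31  2.26]
[0.01, -0.01, 0.0, 0.0]
[0.01, -0.01, 0.0, 0.0]
```

View pics/w3.png

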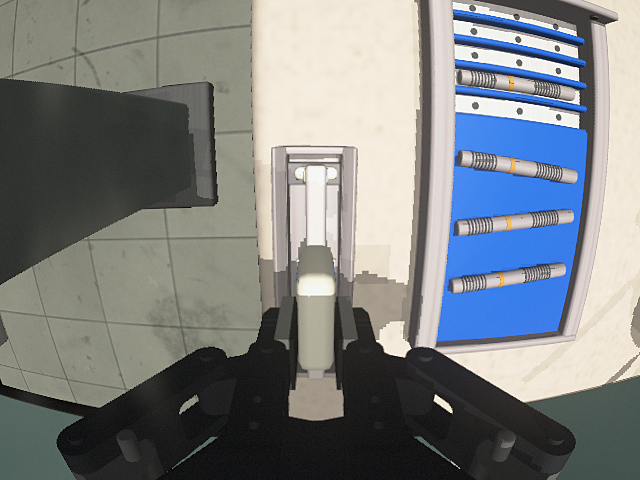

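```bash
python3 -m pendant '[[[0,0,-0.2,0],[0,0,-0.3,0],[0,0,-0.4,0],[0,0,-0.4,0],[0,0,-0.5,0],[0,0,-0.5,0],[0,0,-0.5,0],[0,0,-0.5,0],[0,0,-0.5,0],[0,0,0,0]]]'; python3 plan.py 590.5 -94.5 110 90 25;python3 plan.py 590.5 -94.5 110 -90 25|head -1;python3 - <<'E'
from h import *
s=sense();print(s['joint_pos'].round(1),s['ft_force'],s['finger_gap']);im=snapshot('wrist');cv2.imwrite('pics/w4.png',im[:,:,::-1])
E
```

```text
time: 7.8
tool_pos: [470.0, -62.6, 127.8]
tcp_rot: [-179.3, 0.5, -0.7]
ft_force: [1.3, -0.5, -0.6]
finger_gap: 14.9
t 7.8 from [470.  -62.6 127.8] [-179.32    0.52   -0.69] d [120.5 -31.9 -17.8] dyaw 90.69 n 25 F [ 1.35 -0.5  -0.58]
[0.24, 0.06, 0.03, -0.79]
[0.24, 0.08, 0.03, -0.79]
[0.23, 0.09, 0.03, -0.79]
[0.23, 0.11, 0.03, -0.79]
[0.22, 0.12, 0.03, -0.79]
[0.21, 0.13, 0.03, -0.79]
[0.2, 0.15, 0.03, -0.79]
[0.19, 0.16, 0.03, -0.79]
[0.18, 0.17, 0.03, -0.79]
[0.17, 0.18, 0.03, -0.79]
[0.16, 0.19, 0.03, -0.79]
[0.15, 0.2, 0.03, -0.79]
[0.13, 0.21, 0.03, -0.79]
[0.12, 0.22, 0.03, -0.79]
[0.11, 0.23, 0.03, -0.79]
[0.09, 0.23, 0.03, -0.79]
[0.08, 0.24, 0.03, -0.79]
[0.06, 0.24, 0.03, -0.79]
[0.05, 0.25, 0.03, -0.79]
[0.03, 0.25, 0.03, -0.79]
[0.01, 0.25, 0.03, -0.79]
[-0.0, 0.25, 0.03, -0.79]
[-0.02, 0.25, 0.03, -0.79]
[-0.03, 0.25, 0.03, -0.79]
[-0.05, 0.24, 0.03, -0.79]
t 7.8 from [470.  -62.6 127.8] [-179.32    0.52   -0.69] d [120.5 -31.9 -17.8] dyaw -89.31 n 25 F [ 1.35 -0.5  -0.58]
[-14.2  -8.7 109.7   0.5  79.7 -13.6] [ 1.34765616 -0.50267713 -0.58389575] 14.883486525067067
```

View pics/w4.png

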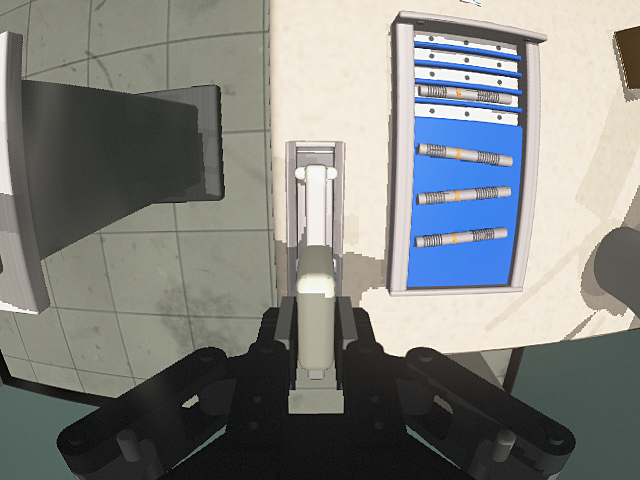

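```bash
python3 -m pendant '[[[0.25,0.05,0,-0.8],[0.25,0.1,0,-0.8],[0.25,0.1,0,-0.8],[0.25,0.1,0,-0.8],[0.2,0.1,0,-0.8],[0.2,0.15,0,-0.8],[0.2,0.15,0,-0.8],[0.2,0.15,0,-0.8],[0.2,0.15,0,-0.8],[0.15,0.2,0,-0.8]]]'; python3 plan.py 590.5 -94.5 110 90 15
```

```text
time: 8.68
tool_pos: [516.9, -74.2, 120.5]
tcp_rot: [-178.7, 0.3, 37.6]
ft_force: [-0.1, 0.7, -0.3]
finger_gap: 14.8
t 8.68 from [516.9 -74.2 120.5] [-178.73    0.32   37.58] d [ 73.6 -20.3 -10.5] dyaw 52.42 n 15 F [-0.05  0.68 -0.27]
[0.15, 0.2, 0.03, -0.76]
[0.14, 0.21, 0.03, -0.76]
[0.13, 0.22, 0.03, -0.76]
[0.11, 0.23, 0.03, -0.76]
[0.1, 0.23, 0.03, -0.76]
[0.09, 0.24, 0.03, -0.76]
[0.07, 0.25, 0.03, -0.76]
[0.06, 0.25, 0.03, -0.76]
[0.04, 0.25, 0.03, -0.76]
[0.02, 0.25, 0.03, -0.76]
[0.01, 0.26, 0.03, -0.76]
[-0.01, 0.26, 0.03, -0.76]
[-0.02, 0.25, 0.03, -0.76]
[-0.04, 0.25, 0.03, -0.76]
[-0.05, 0.25, 0.03, -0.76]
```

```bash
python3 -m pendant '[[[0.15,0.2,0,-0.75],[0.15,0.2,0,-0.75],[0.15,0.2,0,-0.75],[0.1,0.25,0,-0.75],[0.1,0.25,0,-0.75],[0.1,0.25,0,-0.75],[0.05,0.25,0,-0.75],[0.05,0.25,0,-0.75],[0.05,0.25,0,-0.75],[0,0.25,0,-0.75]]]'; cat > tilt.py <<'E'
from h import *
s=sense();R0=R.from_euler('xyz',[-179.31,.52,-.7],degrees=True);Rn=R.from_euler('xyz',s['tcp_rot'],degrees=True)
C=(Rn*R0.inv()).as_euler('xyz',degrees=True)
print('t',round(s['time'],2),'comb tilt about x,y, yaw',C.round(2),'tcp',s['tool_pos'].round(2),'org z',round(s['tool_pos'][2]-31,2),'F',s['ft_force'].round(2),'gap',round(s['finger_gap'],1))
E
python3 tilt.py;  python3 plan.py 590.5 -94.5 110 90 5
```

```text
time: 9.52
tool_pos: [563.6, -86.9, 109.9]
tcp_rot: [-178.0, -0.5, 73.8]
ft_force: [0.4, -0.2, -0.8]
finger_gap: 15.1
t 9.52 comb tilt about x,y, yaw [ 1.33 -1.   74.44] tcp [563.58 -86.92 109.9 ] org z 78.9 F [ 0.44 -0.17 -0.8 ] gap 15.1
t 9.52 from [563.6 -86.9 109.9] [-177.97   -0.47   73.75] d [26.9 -7.6  0.1] dyaw 16.25 n 5 F [ 0.44 -0.17 -0.8 ]
[0.0, 0.28, -0.01, -0.71]
[-0.01, 0.28, -0.01, -0.71]
[-0.03, 0.28, -0.01, -0.71]
[-0.04, 0.28, -0.01, -0.71]
[-0.06, 0.27, -0.01, -0.71]
```

```bash
python3 -m pendant '[[[0,0.2,0,-0.5],[0,0.2,0,-0.5],[0,0.2,0,-0.5],[0,0.2,0,-0.5],[0,0.2,0,-0.5],[0,0.2,0,-0.4],[0,0.1,0,-0.2],[0,0,0,0],[0,0,0,0],[0,0,0,0]]]'; 
python3 tilt.py;  python3 plan.py 590.5 -94.5 70 90 10;python3 - <<'E'
from h import *
s=sense();im=snapshot('wrist');cv2.imwrite('pics/w5.png',im[:,:,::-1])
im=snapshot('scene');cv2.imwrite('pics/s5.png',cv2.resize(im[220:400,260:460,::-1],None,fx=3.3,fy=3.3,interpolation=cv2.INTER_CUBIC))
import pickle;pickle.dump(s,open('s_w5.pkl','wb'))
E
```

```text
time: 10.35
tool_pos: [586.0, -90.6, 100.1]
tcp_rot: [-177.4, -1.1, 88.8]
ft_force: [-0.4, 0.8, -0.8]
finger_gap: 15.1
t 10.35 comb tilt about x,y, yaw [ 1.86 -1.69 89.47] tcp [586.04 -90.57 100.12] org z 69.12 F [-0.37  0.77 -0.75] gap 15.1
t 10.35 from [586.  -90.6 100.1] [-177.43   -1.14   88.79] d [  4.5  -3.9 -30.1] dyaw 1.21 n 10 F [-0.37  0.77 -0.75]
[-0.02, 0.03, 0.15, -0.03]
[-0.02, 0.03, 0.15, -0.03]
[-0.02, 0.03, 0.15, -0.03]
[-0.02, 0.03, 0.15, -0.03]
[-0.02, 0.03, 0.15, -0.03]
[-0.02, 0.03, 0.15, -0.03]
[-0.02, 0.03, 0.15, -0.03]
[-0.02, 0.03, 0.15, -0.03]
[-0.02, 0.03, 0.15, -0.03]
[-0.02, 0.03, 0.15, -0.03]
```

View pics/w5.png

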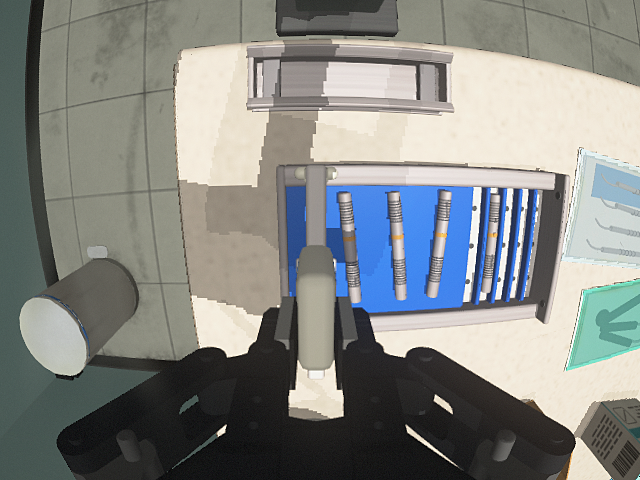

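View pics/s5.png

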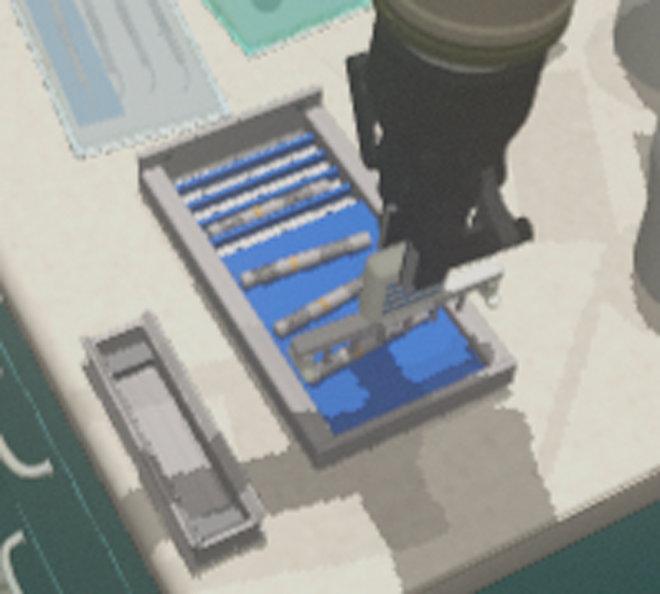

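```bash
python3 -m pendant '[[[-0.05,0,-0.2,0],[-0.05,0,-0.2,0],[-0.05,0,-0.2,0],[-0.05,0,-0.2,0],[0,0,-0.2,0],[0,0,0,0],[0,0,0,0],[0,0,0,0],[0,0,0,0],[0,0,0,0]]]'; python3 tilt.py
python3 -m pendant '[[[0,-0.3,0,0],[0,-0.3,0,0],[0,-0.3,0,0],[0,-0.3,0,0],[0,-0.3,0,0],[0,0,0,0],[0,0,0,0],[0,0,0,0],[0,0,0,0],[0,0,0,0]]]'; python3 tilt.py
```

```text
time: 11.28
tool_pos: [587.5, -95.9, 124.1]
tcp_rot: [-177.6, -1.1, 88.7]
ft_force: [-0.5, -0.8, -1.5]
finger_gap: 14.6
t 11.28 comb tilt about x,y, yaw [ 1.7  -1.64 89.4 ] tcp [587.5  -95.86 124.13] org z 93.13 F [-0.51 -0.77 -1.52] gap 14.6
time: 12.12
tool_pos: [553.0, -94.8, 124.7]
tcp_rot: [-177.5, -1.1, 88.7]
ft_force: [-0.5, 0.1, -1.1]
finger_gap: 15.0
t 12.12 comb tilt about x,y, yaw [ 1.78 -1.66 89.4 ] tcp [552.96 -94.8  124.68] org z 93.68 F [-0.49  0.14 -1.06] gap 15.0
```

```bash

python3 -m pendant '[[[0,0,0,0.8],[0,0,0,0.8],[0,0,0,0.8],[0,0,0,0.8],[0,0,0,0.8],[0,0,0,0.8],[0,0,0,0.8],[0,0,0,0.8],[0,0,0,0.8],[0,0,0,0]]]'; python3 - <<'E'
from h import *
s=sense();Rt,t=pose(s);print('lean deg',np.degrees(Rt[:2,2]).round(2),s['joint_pos'].round(2))
E
python3 tilt.py
```

```text
time: 12.95
tool_pos: [555.3, -94.9, 124.5]
tcp_rot: [-177.4, 0.5, 54.2]
ft_force: [0.2, -0.9, -0.1]
finger_gap: 14.9
lean deg [-2.42  1.17] [-15.25   7.57  93.93   0.5   81.15 -69.52]
t 12.95 comb tilt about x,y, yaw [ 1.96 -0.08 54.87] tcp [555.29 -94.87 124.47] org z 93.47 F [ 0.21 -0.94 -0.14] gap 14.9
```

```bash
cat > lean.py <<'E'
from h import *
s=sense();Rt,t=pose(s);print('lean deg',np.degrees(Rt[:2,2]).round(2),s['joint_pos'].round(2),t.round(1),s['tcp_rot'].round(2),round(s['time'],2))
E
python3 -m pendant '[[[0.2,0.15,0,0],[0.2,0.15,0,0],[0.2,0.15,0,0],[0.2,0.15,0,0],[0.2,0.15,0,0],[0.2,0.15,0,0],[0.2,0.15,0,0],[0,0,0,0],[0,0,0,0],[0,0,0,0]]]' >/dev/null; python3 lean.py
```

```text
lean deg [-2.42  1.18] [-13.21  13.    88.02   0.6   81.61 -68.05] [593.5 -82.6 122.7] [-177.35    0.43   54.74] 13.78
```

```bash

python3 -m pendant '[[[-0.15,-0.25,0,-0.8],[-0.15,-0.25,0,-0.8],[-0.15,-0.25,0,-0.8],[-0.1,-0.3,0,-0.8],[-0.1,-0.3,0,-0.8],[-0.1,-0.3,0,-0.8],[-0.05,-0.3,0,-0.8],[0,-0.3,0,-0.8],[0,0,0,-0.8],[0,0,0,0]]]' >/dev/null; python3 lean.py
```

```text
lean deg [-2.47  1.16] [ -14.31    5.09   96.55    0.52   81.04 -103.68] [540.7 -81.5 124.9] [-177.51   -1.13   89.25] 14.62
```

```bash

python3 -m pendant '[[[0,0.3,0,0.8],[0,0.3,0,0.8],[0,0.3,0,0.8],[-0.05,0.3,0,0.8],[0.05,0.3,0,0.8],[0.05,0.3,0,0.8],[0.1,0.3,0,0.8],[0.1,0.3,0,0.8],[0,0,0,0.8],[0,0,0,0]]]' >/dev/null; python3 lean.py
```

```text
lean deg [-2.45  1.14] [-13.93  12.7   88.31   0.52  81.64 -67.29] [590.3 -90.  123.1] [-177.36    0.55   53.28] 15.45
```

```bash

python3 -m pendant '[[[-0.15,-0.2,0,0.8],[-0.15,-0.2,0,0.8],[-0.15,-0.2,0,0.8],[-0.2,-0.2,0,0.8],[-0.2,-0.2,0,0.8],[-0.2,-0.15,0,0.8],[-0.2,-0.15,0,0.8],[-0.2,-0.1,0,0.8],[-0.2,-0.1,0,0.8],[0,0,0,0]]]' >/dev/null; python3 lean.py
```

```text
lean deg [-2.49  1.13] [-14.84   5.44  96.17   0.46  81.09 -33.91] [542.  -87.4 125. ] [-178.12    1.99   19.02] 16.28
```

```bash
python3 - <<'E'
from h import *
s=sense();R0=R.from_euler('xyz',[-179.31,.52,-.7],degrees=True);Rn=R.from_euler('xyz',s['tcp_rot'],degrees=True)
for a in range(-110,111,1):
    Q=Rn*R.from_euler('z',-a,degrees=True); y=Q.as_euler('xyz',degrees=True)[2]
    if min(abs(y-k) for k in(90,-90,0,19))<.5: print(round(y,1),(Q*R0.inv()).as_matrix()[:2,2]*57.3)
E
```

```text
-90.0 [ 3.18144236 -0.61238401]
0.0 [ 1.97266493 -0.44266959]
19.0 [ 1.77639975 -0.64956406]
90.0 [ 1.80203762 -1.65250195]
```

```bash

python3 -m pendant '[[[0.25,0.1,0,-0.8],[0.25,0.1,0,-0.8],[0.25,0.1,0,-0.8],[0.2,0.15,0,-0.8],[0.2,0.15,0,-0.8],[0.2,0.2,0,-0.8],[0.15,0.2,0,-0.8],[0.15,0.2,0,-0.8],[0.1,0.2,0,-0.8],[0,0,0,-0.8]]]' >/dev/null; python3 lean.py
```

```text
lean deg [-2.38  1.11] [-14.04  12.74  88.23   0.5   81.61 -73.02] [590.9 -91.5 123.4] [-177.38    0.28   58.9 ] 17.12
```

```bash

python3 -m pendant '[[[0,0,0,-0.8],[0,0,0,-0.8],[0,0,0,-0.8],[0,0,0,-0.8],[0,0,0,-0.8],[0,0,0,-0.8],[0,0,0,-0.8],[0,0,0,-0.8],[0,0,0,-0.4],[0,0,0,0]]]' >/dev/null; python3 lean.py; python3 tilt.py; python3 - <<'E'
from h import *
s=sense();im=snapshot('wrist');cv2.imwrite('pics/w6.png',im[:,:,::-1])
cv2.imwrite('pics/w6a.png',cv2.resize(im[145:385,265:585,::-1],None,fx=2.45,fy=2.45,interpolation=cv2.INTER_CUBIC))
import pickle;pickle.dump(s,open('s_w6.pkl','wb'))
E
```

```text
lean deg [-2.36  1.11] [ -14.04   13.01   87.99    0.5    81.56 -107.76] [592.6 -92.  122.8] [-177.71   -1.25   93.6 ] 17.95
t 17.95 comb tilt about x,y, yaw [ 1.58 -1.79 94.29] tcp [592.56 -91.96 122.79] org z 91.79 F [ 0.68 -0.47 -0.52] gap 14.6
```

View pics/w6a.png

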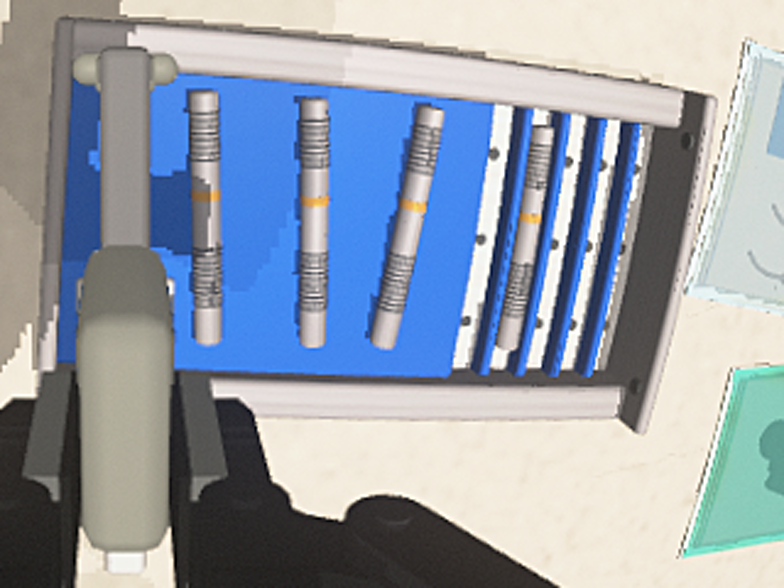

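```bash
cat > m6.py <<'E'
from h import *
import pickle
s=pickle.load(open('s_w6.pkl','rb'))
f=lambda a,z:wr2w(s,(265+a[0]/2.45,145+a[1]/2.45),z)
for n,l in dict(nearouter=((62,18,27),(683,90,23.5)),nearinner=((185,77,25),(683,126,23.5)),farinner=((250,383,25),(620,388,23.5)),apronL=((75,72,18),(57,365,18)),groove1=((494,102,17),(450,375,17)),rid1=((522,108,17),(482,374,17)),rid2=((562,115,17),(522,374,17)),rid3=((598,118,17),(558,376,17)),rid4=((634,122,17),(592,374,17)),hA=((203,92,22),(208,345,22)),hB=((314,98,22),(313,345,22)),hC=((431,106,22),(383,347,22)),hD=((543,126,13),(509,347,13))).items():
    p,q=[f(v[:2],v[2]) for v in l];d=q-p
    print(n,p.round(1),q.round(1),'mid',((p+q)/2).round(1),'ang',np.degrees(np.arctan2(d[1],d[0])).round(2),np.linalg.norm(d[:2]).round(1))
E
python3 m6.py
```

```text
nearouter [ 528.5 -112.9   27. ] [530.4  97.9  23.5] mid [529.4  -7.5  25.2] ang 89.48 210.8
nearinner [543.7 -75.8  25. ] [542.8 100.2  23.5] mid [543.2  12.2  24.2] ang 90.3 176.0
farinner [640.1 -46.8  25. ] [640.6  95.2  23.5] mid [640.3  24.2  24.2] ang 89.81 142.0
apronL [ 544.8 -108.5   18. ] [ 639.9 -109.6   18. ] mid [ 592.4 -109.    18. ] ang -0.71 95.1
groove1 [543.4  26.6  17. ] [638.7  26.2  17. ] mid [591.   26.4  17. ] ang -0.22 95.3
rid1 [544.3  37.2  17. ] [638.1  38.7  17. ] mid [591.2  38.   17. ] ang 0.91 93.9
rid2 [545.   52.9  17. ] [637.9  55.   17. ] mid [591.5  53.9  17. ] ang 1.28 92.9
rid3 [544.5  67.5  17. ] [638.6  70.4  17. ] mid [591.5  69.   17. ] ang 1.81 94.1
rid4 [544.2  82.8  17. ] [637.7  85.3  17. ] mid [591.   84.1  17. ] ang 1.53 93.5
hA [548.1 -69.8  22. ] [628.6 -61.4  22. ] mid [588.4 -65.6  22. ] ang 6.0 81.0
hB [547.3 -35.7  22. ] [627.1 -26.7  22. ] mid [587.2 -31.2  22. ] ang 6.42 80.4
hC [546.4   2.6  22. ] [627.   -2.4  22. ] mid [5.867e+02 1.000e-01 2.200e+01] ang -3.54 80.8
hD [549.8  48.2  13. ] [629.2  49.4  13. ] mid [589.5  48.8  13. ] ang 0.9 79.4
```

```bash

python3 -m pendant '[[[0,0,0,0.4],[0,0,0.1,0.35],[-0.02,0,0.3,0],[-0.02,0,0.4,0],[-0.02,0,0.4,0],[-0.02,0,0.4,0],[-0.02,0,0.4,0],[-0.02,0,0.3,0],[0,0,0,0],[0,0,0,0]]]' - 30; python3 plan.py 592.5 -93.5 62 90.2 5; python3 tilt.py
```

```text
time: 18.83
tool_pos: [589.5, -93.5, 70.1]
tcp_rot: [-177.5, -1.1, 90.1]
ft_force: [-0.2, -0.6, -0.3]
finger_gap: 15.1
t 18.83 from [589.5 -93.5  70.1] [-177.49   -1.15   90.08] d [ 3.   0.  -8.1] dyaw 0.12 n 5 F [-0.16 -0.57 -0.33]
[-0.0, 0.03, 0.08, -0.01]
[-0.0, 0.03, 0.08, -0.01]
[-0.0, 0.03, 0.08, -0.01]
[-0.0, 0.03, 0.08, -0.01]
[-0.0, 0.03, 0.08, -0.01]
t 18.83 comb tilt about x,y, yaw [ 1.8  -1.69 90.76] tcp [589.48 -93.51  70.11] org z 39.11 F [-0.16 -0.57 -0.33] gap 15.1
```

```bash

python3 -m pendant '[[[0,0.04,0.08,0],[0,0.04,0.08,0],[0,0.03,0.08,0],[0,0.02,0.08,0],[0,0.02,0.05,0],[0,0,0,0],[0,0,0,0],[0,0,0,0],[0,0,0,0],[0,0,0,0]]]' - 30; python3 tilt.py; python3 - <<'E'
from h import *
s=sense();im=snapshot('wrist');cv2.imwrite('pics/w7.png',im[:,:,::-1])
im=snapshot('scene');cv2.imwrite('pics/s7.png',cv2.resize(im[230:390,290:450,::-1],None,fx=3.7,fy=3.7,interpolation=cv2.INTER_CUBIC))
E
```

```text
time: 19.67
tool_pos: [594.0, -93.6, 63.8]
tcp_rot: [-177.7, -1.1, 90.1]
ft_force: [0.5, -0.1, -1.2]
finger_gap: 14.6
t 19.67 comb tilt about x,y, yaw [ 1.63 -1.65 90.78] tcp [593.96 -93.56  63.75] org z 32.75 F [ 0.52 -0.09 -1.21] gap 14.6
```

View pics/w7.png

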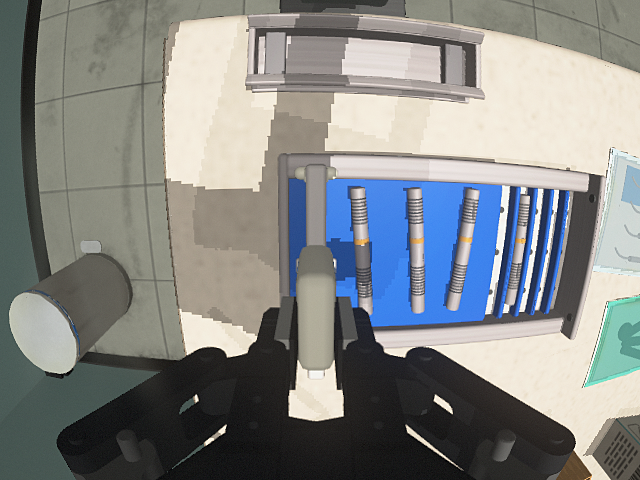

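View pics/s7.png

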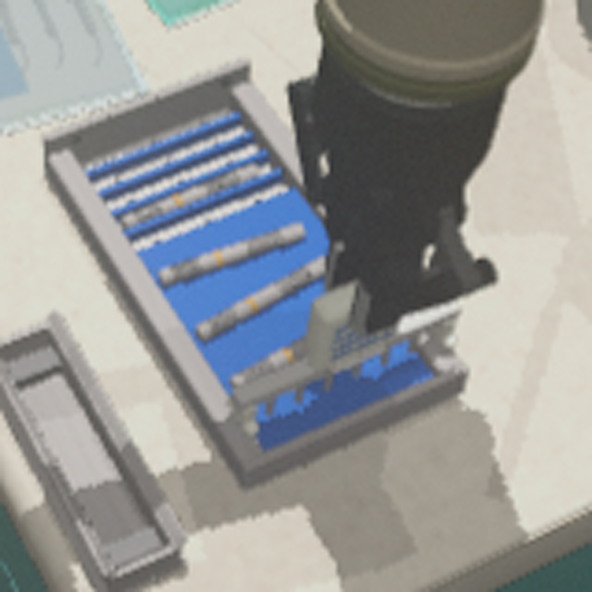

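```bash

python3 -m pendant '[[[0,0,0.04,0],[0,0,0.04,0],[0,0,0.03,0],[0,0,0.03,0],[0,0,0.03,0],[0,0,0.03,0],[0,0,0.02,0],[0,0,0,0],[0,0,0,0],[0,0,0,0]]]'; python3 tilt.py
```

```text
time: 20.6
tool_pos: [593.8, -93.5, 59.2]
tcp_rot: [-177.7, -1.1, 90.1]
ft_force: [0.8, 0.9, -1.2]
finger_gap: 14.8
t 20.6 comb tilt about x,y, yaw [ 1.61 -1.64 90.78] tcp [593.83 -93.54  59.25] org z 28.25 F [ 0.81  0.94 -1.22] gap 14.8
```

```bash

python3 -m pendant '[[[0,0,0.03,0],[0,0,0.03,0],[0,0,0.02,0],[0,0,0.02,0],[0,0,0.02,0],[0,0,0.02,0],[0,0,0,0],[0,0,0,0],[0,0,0,0],[0,0,0,0]]]'; python3 tilt.py
```

```text
time: 21.43
tool_pos: [594.1, -93.7, 58.8]
tcp_rot: [-177.7, -1.1, 90.1]
ft_force: [-2.7, 0.9, 4.4]
finger_gap: 14.7
t 21.43 comb tilt about x,y, yaw [ 1.55 -1.61 90.79] tcp [594.14 -93.65  58.78] org z 27.78 F [-2.66  0.89  4.41] gap 14.7
```

```bash

python3 -m pendant '[[[0,0,0.04,0],[0,0,0.03,0],[0,0,0.03,0],[0,0,0,0],[0,0,0.03,0],[0,0,0,0],[0,0,0.03,0],[0,0,0,0],[0,0,0,0],[0,0,0,0]]]' -1 20; python3 tilt.py; python3 - <<'E'
from h import *
s=sense();print(s['wrist_torque'])
im=snapshot('wrist');cv2.imwrite('pics/w8.png',im[:,:,::-1])
im=snapshot('scene');cv2.imwrite('pics/s8.png',cv2.resize(im[310:360,340:430,::-1],None,fx=8,fy=8,interpolation=cv2.INTER_CUBIC))
E
```

```text
time: 22.27
tool_pos: [595.0, -93.9, 58.6]
tcp_rot: [-177.9, -1.0, 90.1]
ft_force: [-3.1, -0.2, 4.3]
finger_gap: 15.0
t 22.27 comb tilt about x,y, yaw [ 1.43 -1.57 90.81] tcp [595.04 -93.9   58.59] org z 27.59 F [-3.07 -0.21  4.34] gap 15.0
[0.10249996 0.36551434 0.05322733]
```

View pics/s8.png

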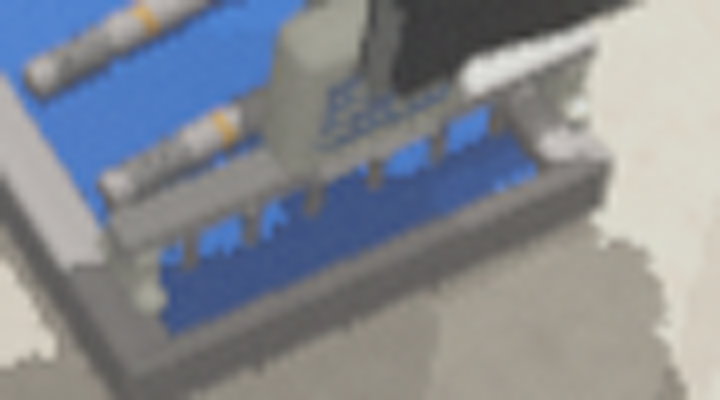

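```bash

python3 -m pendant '[[[0,-0.06,0.05,0],[0,-0.05,0.06,0],[0,-0.04,0.06,0],[0,-0.03,0.06,0],[0,0,0.06,0],[0,0,0.06,0],[0,0,0.06,0],[0,0,0.06,0],[0,0,0.04,0],[0,0,0.04,0]]]' -1 20; python3 tilt.py; python3 - <<'E'
from h import *
s=sense();print(s['wrist_torque'])
E
```

```text
time: 23.2
tool_pos: [594.4, -94.1, 57.5]
tcp_rot: [-178.3, -0.9, 90.2]
ft_force: [-5.5, 1.3, 9.6]
finger_gap: 15.2
t 23.2 comb tilt about x,y, yaw [ 0.95 -1.48 90.87] tcp [594.41 -94.11  57.52] org z 26.52 F [-5.54  1.31  9.55] gap 15.2
[ 2.41241746e-01  7.29921869e-01 -3.84274957e-04]
```

```bash

python3 - <<'E'
from h import *
im=snapshot('wrist');cv2.imwrite('pics/w9a.png',cv2.resize(im[140:390,260:600,::-1],None,fx=2.3,fy=2.3,interpolation=cv2.INTER_CUBIC))
im=snapshot('scene');cv2.imwrite('pics/s9.png',cv2.resize(im[300:370,330:440,::-1],None,fx=7,fy=7,interpolation=cv2.INTER_CUBIC))
E
```

```text
(no output)
```

View pics/w9a.png

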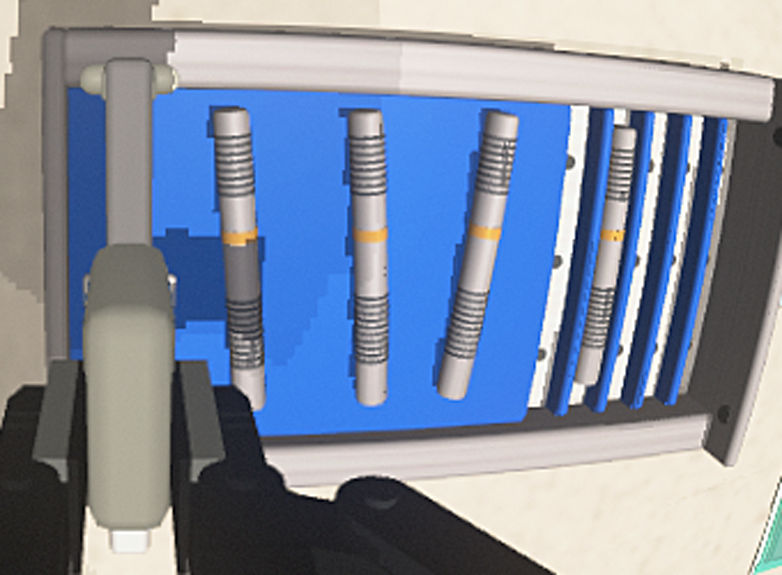

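View pics/s9.png

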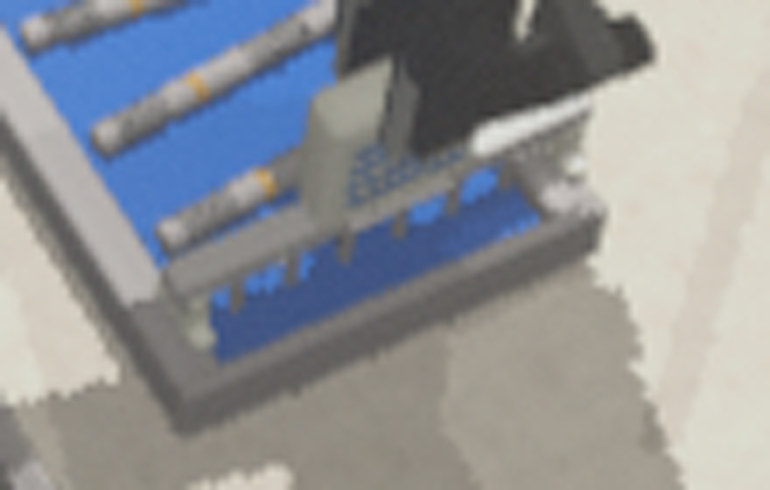

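```bash

python3 -m pendant '[[[0,-0.1,0.04,0],[0,-0.1,0.05,0],[0,-0.1,0.05,0],[0,-0.1,0.05,0],[0,-0.05,0.05,0],[0.05,0,0.04,0],[0.05,0,0.04,0],[0.05,0,0.04,0],[0.05,0,0.04,0],[0.05,0,0.03,0]]]' -1 20; python3 tilt.py; python3 - <<'E'
from h import *
s=sense();print(s['wrist_torque'])
E
```

```text
time: 24.13
tool_pos: [593.0, -93.8, 57.4]
tcp_rot: [-179.4, -0.4, 90.1]
ft_force: [-2.3, -2.4, 7.4]
finger_gap: 14.5
t 24.13 comb tilt about x,y, yaw [-0.13 -0.94 90.85] tcp [593.01 -93.83  57.39] org z 26.39 F [-2.34 -2.42  7.37] gap 14.5
[-0.61725607  0.73681731 -0.01655594]
```

```bash

python3 -m pendant '[[[0.08,0,0.03,0],[0.12,0,0.03,0],[0.15,0,0.03,0],[0.15,0,0.03,0],[0.15,0,0.03,0],[0.15,0,0.03,0],[0.15,0,0.03,0],[0.15,0,0.03,0],[0.15,0,0.03,0],[0.1,0,0.03,0]]]' -1 25; python3 tilt.py; python3 - <<'E'
from h import *
s=sense();print(s['wrist_torque'])
im=snapshot('wrist');cv2.imwrite('pics/w10.png',im[:,:,::-1])
E
```

```text
time: 24.97
tool_pos: [595.7, -79.6, 57.1]
tcp_rot: [-179.9, 0.8, 90.0]
ft_force: [-3.6, -4.1, 7.9]
finger_gap: 15.1
t 24.97 comb tilt about x,y, yaw [-0.58  0.29 90.71] tcp [595.73 -79.58  57.08] org z 26.08 F [-3.56 -4.09  7.95] gap 15.1
[-0.96401582  0.82926542  0.09692143]
```

View pics/w10.png

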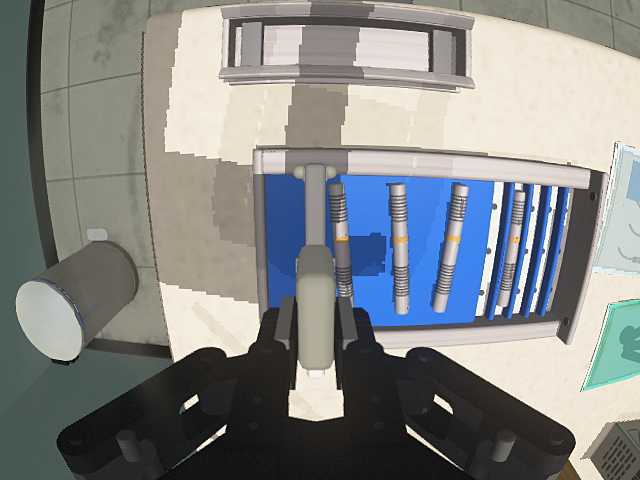

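```bash

python3 -m pendant '[[[0.15,-0.08,0.03,0],[0.2,-0.08,0.03,0],[0.2,-0.08,0.03,0],[0.2,-0.08,0.03,0],[0.2,-0.06,0.03,0],[0.2,-0.05,0.03,0],[0.2,-0.05,0.03,0],[0.2,-0.03,0.03,0],[0.2,-0.03,0.03,0],[0.2,-0.03,0.03,0]]]' -1 25; python3 tilt.py; python3 - <<'E'
from h import *
s=sense();print(s['wrist_torque'])
im=snapshot('wrist');cv2.imwrite('pics/w11.png',im[:,:,::-1])
E
```

```text
time: 25.85
tool_pos: [593.6, -51.7, 57.5]
tcp_rot: [178.8, 2.0, 90.0]
ft_force: [-0.2, -3.5, 6.4]
finger_gap: 14.7
t 25.85 comb tilt about x,y, yaw [-1.84  1.46 90.68] tcp [593.59 -51.66  57.51] org z 26.51 F [-0.16 -3.5   6.42] gap 14.7
[-0.8092057   0.36711173  0.14214774]
```

View pics/w11.png

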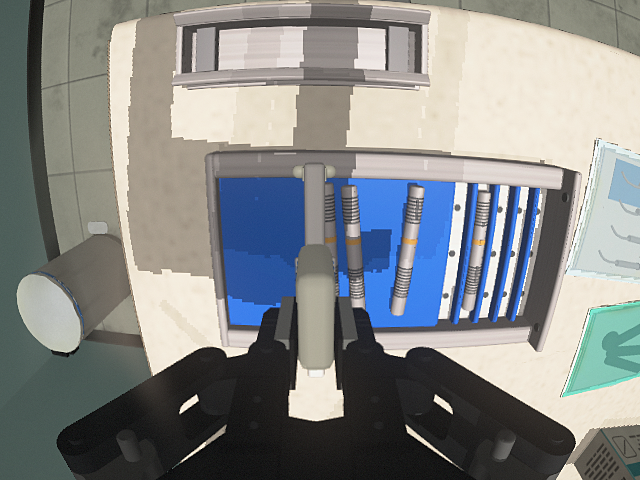

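```bash

python3 -m pendant '[[[0.2,-0.03,0.02,0],[0.2,-0.03,0.02,0],[0.2,-0.03,0.02,0],[0.2,-0.03,0.02,0],[0.2,-0.03,0.02,0],[0.2,-0.02,0.02,0],[0.2,-0.02,0.02,0],[0.2,-0.02,0.02,0],[0.2,-0.02,0.02,0],[0.2,-0.02,0.02,0]]]' -1 25; python3 tilt.py; python3 - <<'E'
from h import *
s=sense();print(s['wrist_torque'])
im=snapshot('wrist');cv2.imwrite('pics/w12.png',im[:,:,::-1])
im=snapshot('scene');cv2.imwrite('pics/s12.png',cv2.resize(im[230:380,280:440,::-1],None,fx=4,fy=4,interpolation=cv2.INTER_CUBIC))
E
```

```text
time: 26.73
tool_pos: [594.9, -21.6, 57.3]
tcp_rot: [178.0, 3.0, 90.0]
ft_force: [0.2, -3.7, 7.7]
finger_gap: 14.9
t 26.73 comb tilt about x,y, yaw [-2.65  2.56 90.7 ] tcp [594.86 -21.64  57.32] org z 26.32 F [ 0.15 -3.67  7.67] gap 14.9
[-0.93607961  0.43786583  0.21453626]
```

View pics/w12.png

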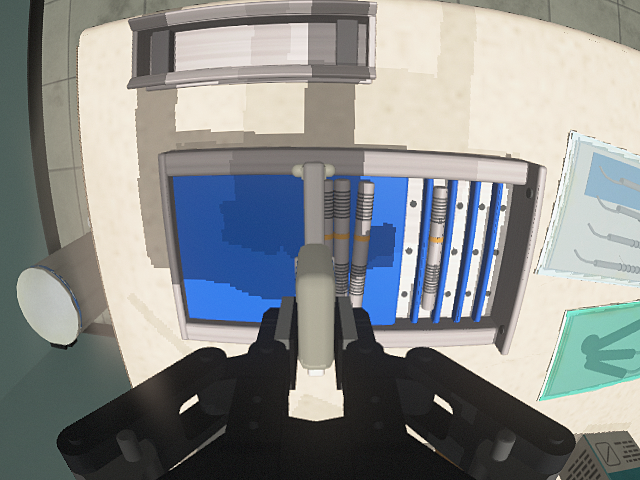

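View pics/s12.png

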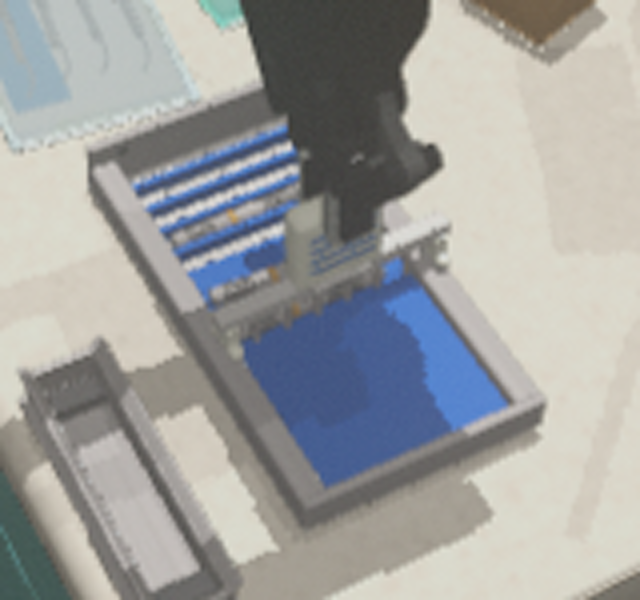

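```bash

python3 - <<'E'
from h import *
s=sense();Rt,t=pose(s);print('tool lean',np.degrees(Rt[:2,2]).round(2))
im=snapshot('scene');ox,oy,k=320,260,8
z=cv2.resize(im[oy:oy+60,ox:ox+90,::-1],None,fx=k,fy=k,interpolation=cv2.INTER_CUBIC)
# level comb: origin at (594.3,-21.6,25.3)
def dr(tilt,col):
    o=np.array([594.3,-21.6,25.3+ (55*np.sin(abs(np.radians(tilt))))])
    rot=R.from_euler('y',tilt,degrees=True).as_matrix()
    for a,b in [((-61,0,21),(61,0,21)),((-40,0,-6.5),(40,0,-6.5)),((55,-11,0),(55,11,0)),((-55,-11,0),(-55,11,0))]:
        p,q=[w2px('scene',o+rot@np.array(v,float)) for v in(a,b)]
        cv2.line(z,*[tuple(int(c) for c in ((w-[ox,oy]+.5)*k)) for w in(p,q)],col,1)
dr(0,(0,0,255));dr(-2.65,(0,255,255))
cv2.imwrite('pics/s13.png',z)
E
```

```text
tool lean [ 2.   -2.99]
```

View pics/s13.png

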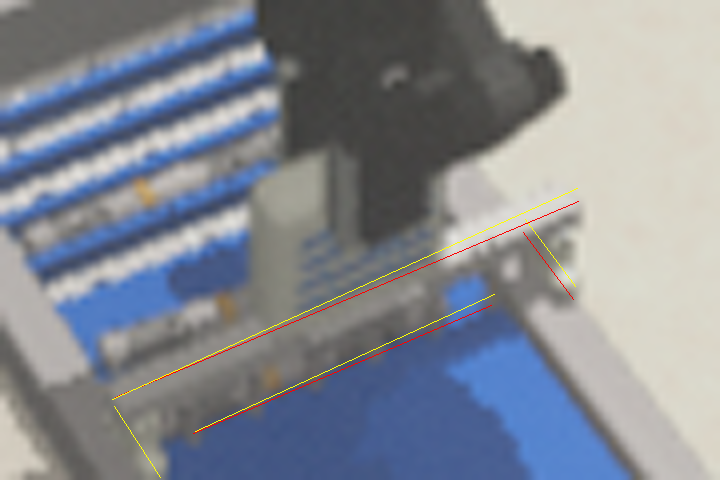

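```bash

python3 - <<'E'
from h import *
im=snapshot('scene');ox,oy,k=326,278,11
z=cv2.resize(im[oy:oy+44,ox:ox+72,::-1],None,fx=k,fy=k,interpolation=cv2.INTER_CUBIC)
cv2.imwrite('pics/s14.png',z)
c=calibration('scene');T=np.array(c['world_to_cam']);print(-T[:3,:3].T@T[:3,3])
im=snapshot('wrist');cv2.imwrite('pics/w14.png',cv2.resize(im[140:390,260:540,::-1],None,fx=2.8,fy=2.4,interpolation=cv2.INTER_CUBIC))
E
```

```text
[ 245.96705011 -522.34395114  845.15213948]
```

View pics/s14.png

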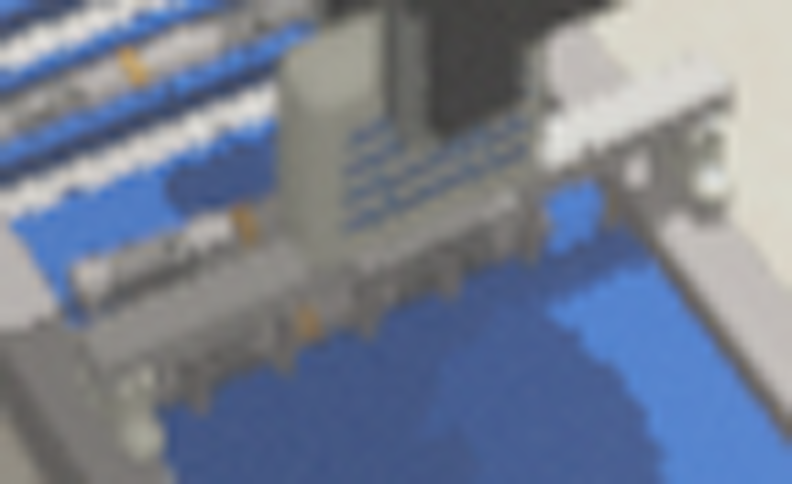

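View pics/w14.png

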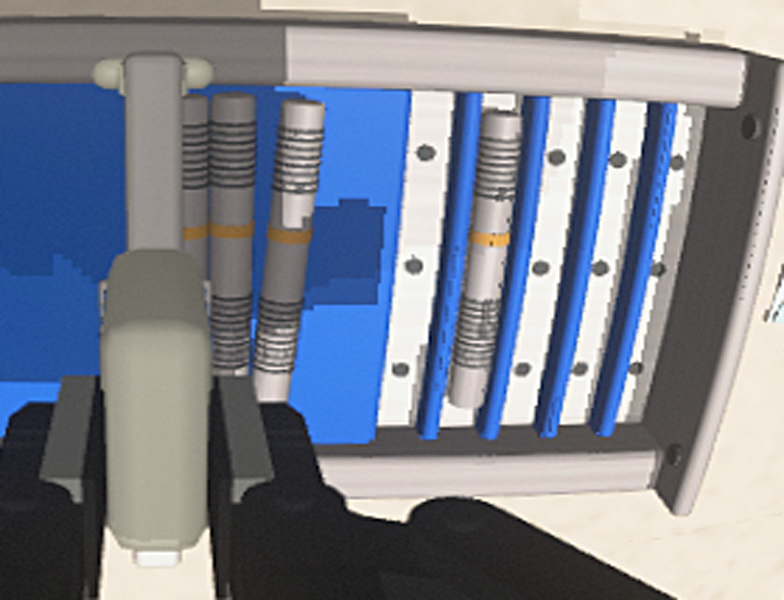

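```bash

python3 -m pendant '[[[-0.03,0,-0.02,0],[0,0,0,0],[0,0,0,0],[0,0,0,0],[0,0,0,0],[0,0,0,0],[0,0,0,0],[0,0,0,0],[0,0,0,0],[0,0,0,0]]]' -0.59 20; python3 tilt.py; 
python3 - <<'E'
from h import *
im=snapshot('scene');ox,oy,k=326,278,11
z=cv2.resize(im[oy:oy+44,ox:ox+72,::-1],None,fx=k,fy=k,interpolation=cv2.INTER_CUBIC)
cv2.imwrite('pics/s15.png',z)
im=snapshot('wrist');cv2.imwrite('pics/w15.png',cv2.resize(im[140:390,260:540,::-1],None,fx=2.8,fy=2.4,interpolation=cv2.INTER_CUBIC))
E
```

```text
time: 27.82
tool_pos: [593.2, -21.6, 54.5]
tcp_rot: [178.2, 3.0, 90.0]
ft_force: [0.5, -0.6, 0.0]
finger_gap: 17.7
t 27.82 comb tilt about x,y, yaw [-2.48  2.47 90.7 ] tcp [593.21 -21.57  54.54] org z 23.54 F [ 0.53 -0.57  0.04] gap 17.7
```

View pics/s15.png

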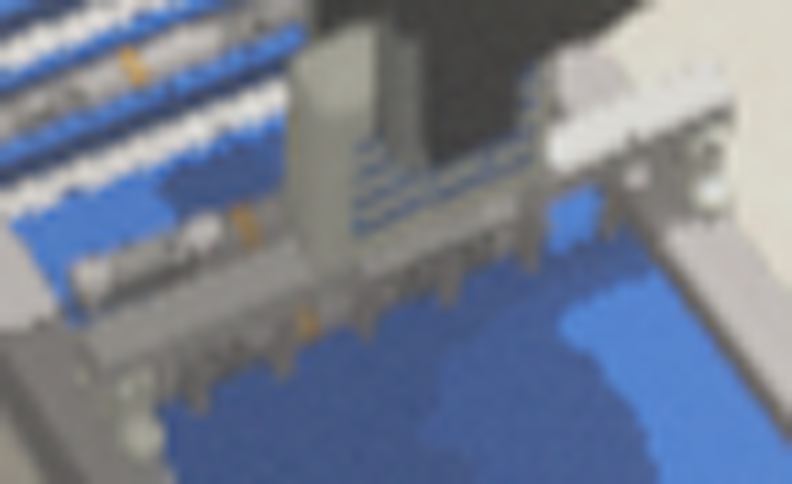

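View pics/w15.png

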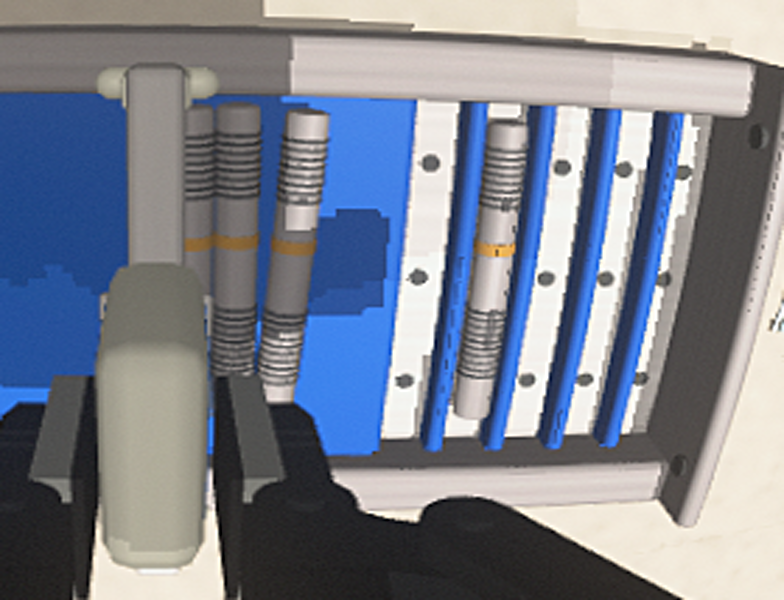

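```bash

python3 -m pendant '[[[0,0,0,0],[0,0,0,0],[0,0,0,0],[0,0,0.005,0],[0.1,0,0.01,0],[0.2,0,0.01,0],[0.25,0,0.01,0],[0.25,0,0.01,0],[0.25,0,0.01,0],[0.25,0,0.01,0]]]' -1 25; python3 tilt.py;  python3 - <<'E'
from h import *
s=sense();print(s['wrist_torque'])
im=snapshot('wrist');cv2.imwrite('pics/w16.png',cv2.resize(im[140:390,260:540,::-1],None,fx=2.8,fy=2.4,interpolation=cv2.INTER_CUBIC))
E
```

```text
time: 28.75
tool_pos: [595.1, 4.1, 54.1]
tcp_rot: [178.0, 3.1, 89.9]
ft_force: [-0.6, -2.8, 4.5]
finger_gap: 15.0
t 28.75 comb tilt about x,y, yaw [-2.7   2.65 90.61] tcp [595.12   4.09  54.13] org z 23.13 F [-0.59 -2.84  4.52] gap 15.0
[-0.75472639  0.18759333  0.04509914]
```

View pics/w16.png

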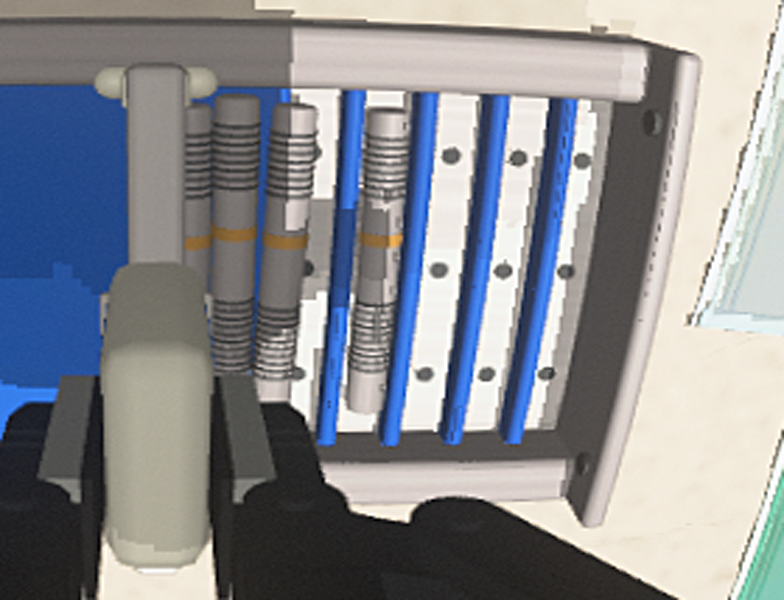

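```bash

python3 - <<'E'
from h import *
s=sense()
for (u,v),z in [((157,82),33),((157,64),45),((250,28),24.8),((310,90),24.8),((640,101),23.4),((640,44),23.4)]: print(wr2w(s,(260+u/2.8,140+v/2.4),z).round(1))
E
```

```text
[541.    3.5  33. ]
[535.5   4.1  45. ]
[530.1  20.3  24.8]
[543.6  31.8  24.8]
[543.4  99.   23.4]
[530.1  97.7  23.4]
```

```bash

python3 -m pendant '[[[0.2,-0.05,0.01,0],[0.2,-0.06,0.015,0],[0.2,-0.06,0.015,0],[0.2,-0.06,0.015,0],[0.2,-0.06,0.015,0],[0.2,-0.06,0.015,0],[0.2,-0.05,0.015,0],[0.2,-0.04,0.015,0],[0.2,-0.03,0.015,0],[0.2,-0.03,0.015,0]]]' -1 25; python3 tilt.py;  python3 - <<'E'
from h import *
s=sense();print(s['wrist_torque'])
im=snapshot('wrist');cv2.imwrite('pics/w17.png',cv2.resize(im[140:390,260:540,::-1],None,fx=2.8,fy=2.4,interpolation=cv2.INTER_CUBIC))
E
```

```text
time: 29.63
tool_pos: [590.2, 47.0, 53.6]
tcp_rot: [177.2, 3.3, 90.0]
ft_force: [1.7, -3.9, 4.7]
finger_gap: 15.4
t 29.63 comb tilt about x,y, yaw [-3.43  2.87 90.74] tcp [590.17  47.02  53.56] org z 22.56 F [ 1.72 -3.87  4.65] gap 15.4
[-0.74720707  0.08811557  0.13944793]
```

View pics/w17.png

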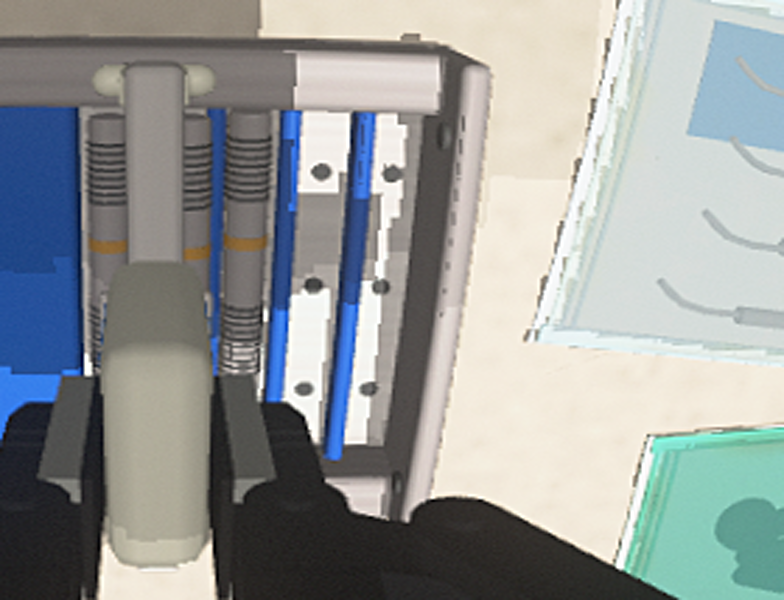

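```bash

python3 - <<'E'
from h import *
s=sense()
for (u,v),z in [((107,245),14),((107,245),20),((196,253),14),((196,253),22),((245,242),14),((245,242),22),((288,242),17),((352,260),17),((157,82),33),((213,300),17)]: print((u,v),z,wr2w(s,(260+u/2.8,140+v/2.4),z).round(1))
E
```

```text
(107, 245) 14 [579.3  34.5  14. ]
(107, 245) 20 [577.1  35.1  20. ]
(196, 253) 14 [580.9  53.   14. ]
(196, 253) 22 [577.9  53.2  22. ]
(245, 242) 14 [577.9  63.1  14. ]
(245, 242) 22 [575.   62.9  22. ]
(288, 242) 17 [576.6  71.8  17. ]
(352, 260) 17 [580.9  85.3  17. ]
(157, 82) 33 [536.   45.9  33. ]
(213, 300) 17 [592.   56.8  17. ]
```

```bash

python3 -m pendant '[[[0.15,-0.01,0.01,0],[0.15,-0.01,0.012,0],[0.15,-0.01,0.012,0],[0.15,0,0.012,0],[0.15,0,0.012,0],[0.15,0,0.012,0],[0.1,0,0.012,0],[0.1,0,0.012,0],[0.05,0,0.012,0],[0.03,0,0.01,0]]]' -1 25; python3 tilt.py;  python3 - <<'E'
from h import *
s=sense();print(s['wrist_torque'])
im=snapshot('wrist');cv2.imwrite('pics/w18.png',cv2.resize(im[140:390,210:490,::-1],None,fx=2.8,fy=2.4,interpolation=cv2.INTER_CUBIC))
E
```

```text
time: 30.52
tool_pos: [590.3, 71.8, 53.0]
tcp_rot: [177.0, 3.7, 90.1]
ft_force: [0.6, -3.2, 5.7]
finger_gap: 15.1
t 30.52 comb tilt about x,y, yaw [-3.62  3.18 90.83] tcp [590.26  71.84  53.05] org z 22.05 F [ 0.64 -3.17  5.72] gap 15.1
[-0.95677951  0.20260356  0.11605687]
```

View pics/w18.png

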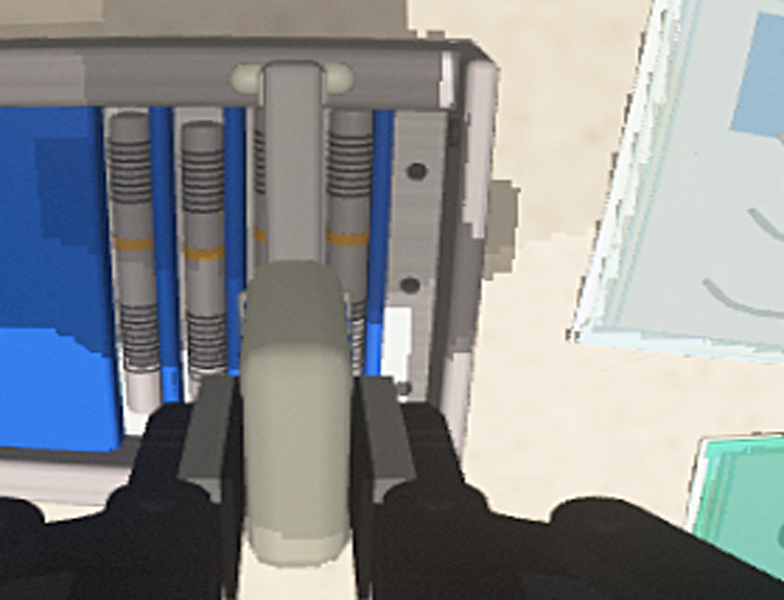

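```bash

python3 -m pendant '[[[0.1,0,0.012,0],[0.1,0,0.012,0],[0.1,0,0.012,0],[0.1,0,0.012,0],[0.08,0,0.012,0],[0.05,0,0.01,0],[0.02,0,0.01,0],[0,0,0.005,0],[0,0,0,0],[0,0,0,0]]]' -1 25; python3 tilt.py;  python3 - <<'E'
from h import *
s=sense();print(s['wrist_torque'])
im=snapshot('wrist');cv2.imwrite('pics/w19.png',cv2.resize(im[140:390,210:490,::-1],None,fx=2.8,fy=2.4,interpolation=cv2.INTER_CUBIC))
E
```

```text
time: 31.4
tool_pos: [590.0, 82.6, 53.1]
tcp_rot: [177.0, 4.0, 90.2]
ft_force: [-0.4, -1.4, 4.5]
finger_gap: 15.1
t 31.4 comb tilt about x,y, yaw [-3.69  3.49 90.89] tcp [590.05  82.57  53.11] org z 22.11 F [-0.37 -1.36  4.46] gap 15.1
[-0.36984252  0.0254481   0.10829716]
```

View pics/w19.png

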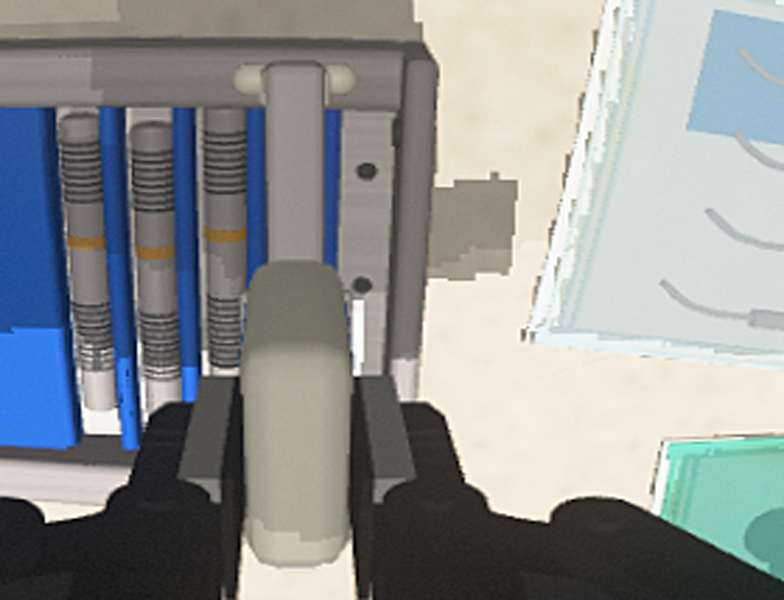

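```bash
cat > comb.py <<'E'
from h import *
R1=R.from_euler('xyz',[178.0,3.1,89.9],degrees=True).as_matrix()
# find rot about tool x by a s.t. (R1 Rx(a) y)_z=0
from scipy.optimize import brentq
f=lambda a:(R1@R.from_euler('x',a,degrees=True).as_matrix())[2,1]
a=brentq(f,-10,10); C=R.from_euler('x',a,degrees=True).as_matrix()
# comb origin in tool frame: offset 29.3 along comb down axis (tool z-ish)
def st(Rt):
    M=Rt@C; up=-M[:,2]; return np.degrees(up[:2]),M
if __name__=='__main__':
    s=sense();Rt,t=pose(s);print('a',round(a,2),'t',round(s['time'],2),'tcp',t.round(1),'rot',s['tcp_rot'].round(2),'toolz',np.degrees(Rt[:2,2]).round(2),'comb up',st(Rt)[0].round(2),'F',s['ft_force'].round(1))
    up=-st(Rt)[1][:,2];print('comb origin ~',(t-29.3*up).round(1))
    y=s['tcp_rot'][2]
    for k in(0,-90): 
        Q=(R.from_matrix(Rt)*R.from_euler('z',y-k,degrees=True));print(k,Q.as_euler('xyz',degrees=True).round(1),'up',st(Q.as_matrix())[0].round(2))
E
python3 comb.py; python3 plan.py 590 81 125 90.2 10|head -3
```

```text
a 2.0 t 31.45 tcp [590.   82.6  53.1] rot [176.96   3.96  90.16] toolz [ 3.05 -3.94] comb up [-1.05  3.95] F [ 0.7 -1.2  5. ]
comb origin ~ [590.6  80.6  23.9]
0 [176.   -3.    0.2] up [-3.05  1.95]
-90 [-176.9   -4.   -90. ] up [-5.04  3.93]
t 31.45 from [590.   82.6  53.1] [176.96   3.96  90.16] d [-0.  -1.6 71.9] dyaw 0.04 n 10 F [ 0.72 -1.21  4.99]
[-0.03, 0.02, -0.36, -0.0]
[-0.03, 0.02, -0.36, -0.0]
```

```bash

python3 -m pendant '[[[-0.02,0.02,-0.2,0],[-0.02,0.02,-0.3,0],[-0.03,0.02,-0.4,0],[-0.03,0.02,-0.4,0],[-0.03,0.02,-0.4,0],[-0.03,0.02,-0.4,0],[-0.03,0.02,-0.4,0],[-0.03,0.02,-0.4,0],[-0.03,0.02,-0.4,0],[0,0,0,0]]]' -1 30; python3 comb.py; python3 plan.py 520 0 125 45 10;  python3 - <<'E'
from h import *
im=snapshot('wrist');cv2.imwrite('pics/w20.png',im[:,:,::-1])
E
```

```text
time: 32.28
tool_pos: [580.3, 77.4, 114.0]
tcp_rot: [178.3, 3.9, 89.7]
ft_force: [0.9, -1.5, -0.3]
finger_gap: 15.2
a 2.0 t 32.28 tcp [580.3  77.4 114. ] rot [178.34   3.95  89.73] toolz [ 1.64 -3.95] comb up [0.36 3.94] F [ 0.9 -1.5 -0.3]
comb origin ~ [580.1  75.4  84.7]
0 [ 1.76e+02 -1.60e+00  1.00e-01] up [-1.64  1.95]
-90 [-178.4   -4.   -90. ] up [-3.64  3.95]
t 32.28 from [580.3  77.4 114. ] [178.34   3.95  89.73] d [-60.3 -77.4  11. ] dyaw -44.73 n 10 F [ 0.9  -1.49 -0.3 ]
[-0.39, -0.3, -0.04, 0.98]
[-0.41, -0.27, -0.03, 0.98]
[-0.43, -0.23, -0.03, 0.98]
[-0.45, -0.2, -0.03, 0.98]
[-0.46, -0.17, -0.03, 0.98]
[-0.48, -0.13, -0.03, 0.98]
[-0.48, -0.09, -0.02, 0.98]
[-0.49, -0.05, -0.02, 0.98]
[-0.49, -0.02, -0.02, 0.98]
[-0.49, 0.02, -0.02, 0.98]
```

View pics/w20.png

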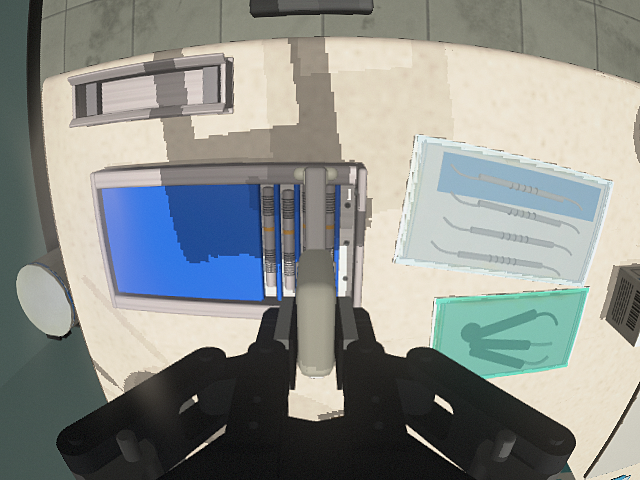

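```bash

python3 -m pendant '[[[-0.4,-0.3,-0.05,0.95],[-0.4,-0.3,-0.05,0.95],[-0.4,-0.25,-0.05,0.95],[-0.45,-0.2,-0.05,0.95],[-0.45,-0.15,-0.05,0.95],[-0.5,-0.15,-0.05,0.95],[-0.5,-0.1,-0.05,0.95],[-0.5,-0.05,-0.05,0.95],[-0.5,0,-0.05,0.95],[-0.5,0,-0.05,0.95]]]'; python3 comb.py; python3 plan.py 469.6 -61.5 115 -0.7 11
```

```text
time: 33.17
tool_pos: [534.3, 14.3, 149.8]
tcp_rot: [174.4, -0.5, 45.8]
ft_force: [0.0, -0.2, -0.8]
finger_gap: 15.6
a 2.0 t 33.17 tcp [534.3  14.3 149.8] rot [174.37  -0.47  45.84] toolz [ 4.35 -3.58] comb up [-2.92  2.19] F [ 0.  -0.2 -0.8]
comb origin ~ [535.7  13.2 120.6]
0 [ 1.764e+02 -4.400e+00  1.000e-01] up [-4.36  1.58]
-90 [-175.6   -3.6  -90.2] up [-6.35  3.58]
t 33.17 from [534.3  14.3 149.8] [174.37  -0.47  45.84] d [-64.7 -75.8 -34.8] dyaw -46.54 n 11 F [ 0.03 -0.16 -0.84]
[-0.45, 0.01, 0.16, 0.92]
[-0.45, 0.05, 0.16, 0.92]
[-0.44, 0.08, 0.16, 0.92]
[-0.44, 0.11, 0.17, 0.92]
[-0.43, 0.14, 0.17, 0.92]
[-0.41, 0.17, 0.17, 0.92]
[-0.4, 0.2, 0.18, 0.92]
[-0.38, 0.23, 0.18, 0.92]
[-0.36, 0.26, 0.18, 0.92]
[-0.34, 0.28, 0.18, 0.92]
[-0.32, 0.31, 0.19, 0.92]
```

```bash

python3 -m pendant '[[[-0.45,0,0.15,0.9],[-0.45,0.05,0.15,0.9],[-0.45,0.1,0.15,0.9],[-0.45,0.1,0.15,0.9],[-0.4,0.15,0.15,0.9],[-0.4,0.15,0.15,0.9],[-0.4,0.2,0.15,0.9],[-0.4,0.2,0.15,0.9],[-0.35,0.25,0.15,0.9],[-0.2,0.2,0.1,0.9]]]'; python3 comb.py; python3 plan.py 469.6 -61.5 115 -0.7 5
```

```text
time: 34.0
tool_pos: [494.6, -40.0, 142.8]
tcp_rot: [175.9, -6.9, 4.2]
ft_force: [0.2, 0.2, -0.6]
finger_gap: 15.5
a 2.0 t 34.0 tcp [494.6 -40.  142.8] rot [175.95  -6.86   4.2 ] toolz [ 7.11 -3.54] comb up [-6.97  1.55] F [ 0.2  0.2 -0.6]
comb origin ~ [498.2 -40.8 113.7]
0 [176.5  -7.1  -0. ] up [-7.12  1.54]
-90 [-172.8   -3.5  -90.5] up [-9.08  3.54]
t 34.0 from [494.6 -40.  142.8] [175.95  -6.86   4.2 ] d [-25.  -21.5 -27.8] dyaw -4.9 n 5 F [ 0.23  0.22 -0.63]
[-0.3, 0.18, 0.26, 0.21]
[-0.29, 0.18, 0.26, 0.21]
[-0.29, 0.19, 0.26, 0.21]
[-0.29, 0.19, 0.26, 0.21]
[-0.28, 0.2, 0.26, 0.21]
```

```bash

python3 -m pendant '[[[0,0,0,0],[0,0,0,0],[0,0,0,0],[0,0,0,0],[0,0,0,0],[0.5,0,0,0],[0.5,0,0,0],[0.5,0,0,0],[0.5,0,0,0],[0.5,0,0,0]]]'; python3 comb.py|head -2; python3 -c "
from h import *
s=sense();print(s['joint_pos'].round(2))"

```

```text
time: 34.83
tool_pos: [550.8, -30.4, 156.8]
tcp_rot: [175.8, -7.6, 5.3]
ft_force: [-0.3, 0.8, -1.3]
finger_gap: 15.4
a 2.0 t 34.83 tcp [550.8 -30.4 156.8] rot [175.77  -7.56   5.26] toolz [ 7.87 -3.52] comb up [-7.7   1.53] F [-0.3  0.8 -1.3]
comb origin ~ [554.7 -31.2 127.8]
[ -6.66  -6.76 105.29  -2.7   73.23 -11.05]
```

```bash

python3 -m pendant '[[[0.3,0,0.1,-0.5],[0.3,0,0.1,-0.5],[0.3,0,0.1,-0.5],[0.3,0,0.1,-0.5],[0,0,0,0.5],[0,0,0,0.5],[0,0,0,0.5],[0,0,0,0.5],[0,0,0,0],[0,0,0,0]]]'; python3 comb.py|head -1; python3 -c "
from h import *
s=sense();print(s['joint_pos'].round(2))"
python3 -m pendant '[[[-0.3,0,0,0],[-0.3,0,0,0],[-0.3,0,0,0],[-0.3,0,0,0],[-0.3,0,0,0],[-0.3,0,0,0],[-0.3,0,0,0],[0,0,0,0],[0,0,0,0],[0,0,0,0]]]'; python3 comb.py|head -1; python3 -c "
from h import *
s=sense();print(s['joint_pos'].round(2))"

```

```text
time: 35.67
tool_pos: [580.9, -23.9, 151.6]
tcp_rot: [175.7, -7.5, 6.2]
ft_force: [-0.4, -0.1, -1.4]
finger_gap: 15.1
a 2.0 t 35.67 tcp [580.9 -23.9 151.6] rot [175.72  -7.53   6.18] toolz [ 7.9  -3.45] comb up [-7.7   1.46] F [-0.4 -0.1 -1.4]
[ -5.62  -1.76 101.1   -2.79  72.45 -10.87]
time: 36.5
tool_pos: [534.1, -28.8, 145.3]
tcp_rot: [175.7, -7.5, 6.5]
ft_force: [0.0, 0.3, -1.1]
finger_gap: 15.4
a 2.0 t 36.5 tcp [534.1 -28.8 145.3] rot [175.67  -7.49   6.51] toolz [ 7.89 -3.45] comb up [-7.68  1.46] F [ 0.   0.3 -1.1]
[ -6.76  -9.02 108.55  -2.62  72.2  -12.36]
```

```bash

python3 plan.py 466 -61 95 -0.7 9
```

```text
t 36.5 from [534.1 -28.8 145.3] [175.67  -7.49   6.51] d [-68.1 -32.2 -50.3] dyaw -7.21 n 9 F [ 0.05  0.3  -1.14]
[-0.43, 0.12, 0.24, 0.17]
[-0.43, 0.12, 0.24, 0.17]
[-0.43, 0.13, 0.24, 0.17]
[-0.42, 0.13, 0.24, 0.17]
[-0.42, 0.14, 0.24, 0.17]
[-0.42, 0.14, 0.24, 0.17]
[-0.42, 0.15, 0.24, 0.17]
[-0.41, 0.16, 0.24, 0.17]
[-0.41, 0.16, 0.24, 0.17]
```

```bash

python3 -m pendant '[[[-0.4,0.1,0.2,0.15],[-0.4,0.1,0.25,0.15],[-0.4,0.15,0.25,0.15],[-0.4,0.15,0.25,0.15],[-0.4,0.15,0.25,0.15],[-0.4,0.15,0.25,0.15],[-0.4,0.15,0.25,0.15],[-0.3,0.15,0.2,0.15],[-0.2,0.1,0.1,0.15],[0,0,0,0]]]'; python3 comb.py; python3 plan.py 466 -61 80 -0.7 4; python3 - <<'E'
from h import *
s=sense();im=snapshot('wrist');cv2.imwrite('pics/w21.png',im[:,:,::-1])
import pickle;pickle.dump(s,open('s_w21.pkl','wb'))
E
```

```text
time: 37.33
tool_pos: [467.3, -62.6, 90.8]
tcp_rot: [176.6, -7.7, -0.5]
ft_force: [-0.1, 0.5, -1.3]
finger_gap: 15.0
a 2.0 t 37.33 tcp [467.3 -62.6  90.8] rot [176.64  -7.72  -0.48] toolz [ 7.66 -3.43] comb up [-7.68  1.43] F [-0.1  0.5 -1.3]
comb origin ~ [471.2 -63.3  61.8]
0 [176.6  -7.7   0. ] up [-7.67  1.43]
-90 [-172.3   -3.4  -90.5] up [-9.63  3.42]
t 37.33 from [467.3 -62.6  90.8] [176.64  -7.72  -0.48] d [ -1.3   1.6 -10.8] dyaw -0.22 n 4 F [-0.05  0.54 -1.31]
[-0.03, -0.03, 0.13, 0.01]
[-0.03, -0.03, 0.13, 0.01]
[-0.03, -0.03, 0.13, 0.01]
[-0.03, -0.03, 0.13, 0.01]
```

View pics/w21.png

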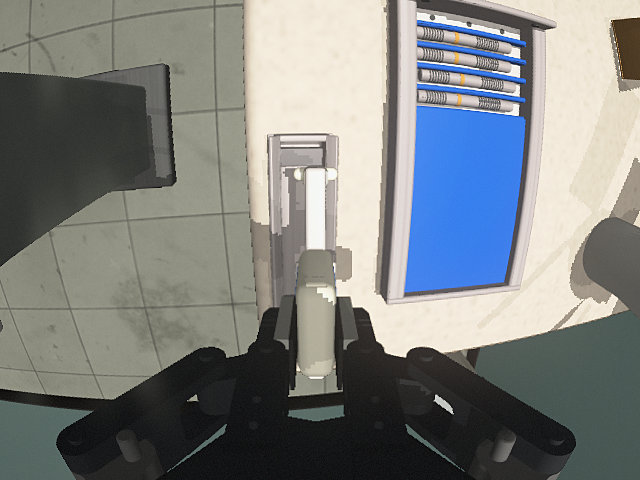

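```bash

python3 - <<'E'
from h import *
import pickle
s=pickle.load(open('s_w21.pkl','rb'))
for n,(u,v),z in [('boltL',(297,174),70),('boltR',(334,174),70),('dockL',(268,136),26),('dockR',(338,134),26)]: print(n,wr2w(s,(u,v),z).round(1))
im=cv2.imread('pics/w21.png');cv2.imwrite('pics/w21a.png',cv2.resize(im[125:300,255:350],None,fx=3.4,fy=3.4,interpolation=cv2.INTER_CUBIC))
E
```

```text
boltL [461.6  -8.9  70. ]
boltR [480.3  -9.5  70. ]
dockL [448.2   7.4  26. ]
dockR [490.9   7.6  26. ]
```

View pics/w21a.png

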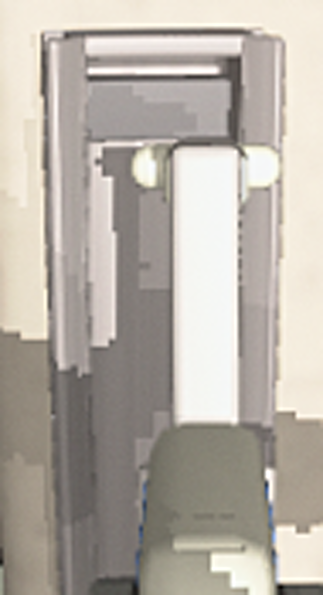

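```bash
python3 plan.py 465.5 -61 53 -0.7 8|tail -1
python3 -m pendant '[[[-0.1,-0.08,0.05,0.03],[-0.05,-0.05,0.1,0.02],[-0.03,-0.02,0.2,0],[-0.03,-0.01,0.3,0],[-0.03,-0.01,0.3,0],[-0.03,-0.01,0.3,0],[-0.03,-0.01,0.2,0],[-0.02,0,0.1,0],[0,0,0,0],[0,0,0,0]]]'; python3 comb.py;  python3 plan.py 465.5 -61 50 -0.7 4
```

```text
[-0.05, -0.02, 0.23, 0.01]
time: 38.22
tool_pos: [467.2, -59.6, 56.7]
tcp_rot: [176.7, -7.9, -0.6]
ft_force: [0.7, 0.7, -0.9]
finger_gap: 15.2
a 2.0 t 38.22 tcp [467.2 -59.6  56.7] rot [176.66  -7.86  -0.59] toolz [ 7.78 -3.42] comb up [-7.82  1.42] F [ 0.7  0.7 -0.9]
comb origin ~ [471.2 -60.3  27.7]
0 [176.6  -7.8   0. ] up [-7.79  1.42]
-90 [-172.2   -3.4  -90.5] up [-9.76  3.41]
t 38.22 from [467.2 -59.6  56.7] [176.66  -7.86  -0.59] d [-1.7 -1.4 -6.7] dyaw -0.11 n 4 F [ 0.67  0.73 -0.93]
[-0.03, 0.01, 0.08, 0.01]
[-0.03, 0.01, 0.08, 0.01]
[-0.03, 0.01, 0.08, 0.01]
[-0.03, 0.01, 0.08, 0.01]
```

```bash

python3 -m pendant '[[[-0.06,0.03,0,0],[-0.05,0.02,0,0],[-0.03,0.01,0.05,0],[-0.02,0.01,0.08,0],[-0.02,0,0.08,0],[-0.02,0,0.08,0],[-0.01,0,0.05,0],[0,0,0,0],[0,0,0,0],[0,0,0,0]]]'; python3 comb.py|head -2; python3 - <<'E'
from h import *
s=sense();im=snapshot('wrist');cv2.imwrite('pics/w22a.png',cv2.resize(im[125:400,235:395,::-1],None,fx=2.1,fy=2.1,interpolation=cv2.INTER_CUBIC))
im=snapshot('scene');cv2.imwrite('pics/s22.png',cv2.resize(im[300:400,270:380,::-1],None,fx=6,fy=6,interpolation=cv2.INTER_CUBIC))
E
```

```text
time: 39.05
tool_pos: [464.4, -61.9, 49.9]
tcp_rot: [176.6, -8.0, -0.6]
ft_force: [-0.3, -0.1, -1.8]
finger_gap: 15.1
a 2.0 t 39.05 tcp [464.4 -61.9  49.9] rot [176.64  -7.97  -0.61] toolz [ 7.89 -3.44] comb up [-7.93  1.45] F [-0.3 -0.1 -1.8]
comb origin ~ [468.4 -62.6  20.9]
```

View pics/w22a.png

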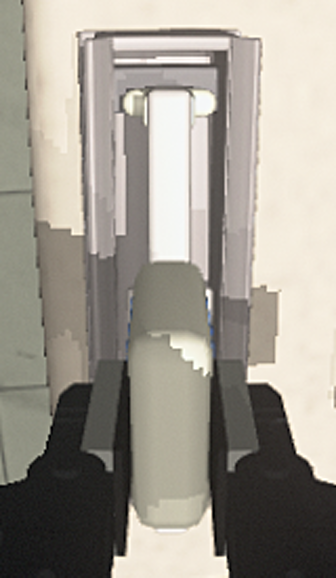

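View pics/s22.png

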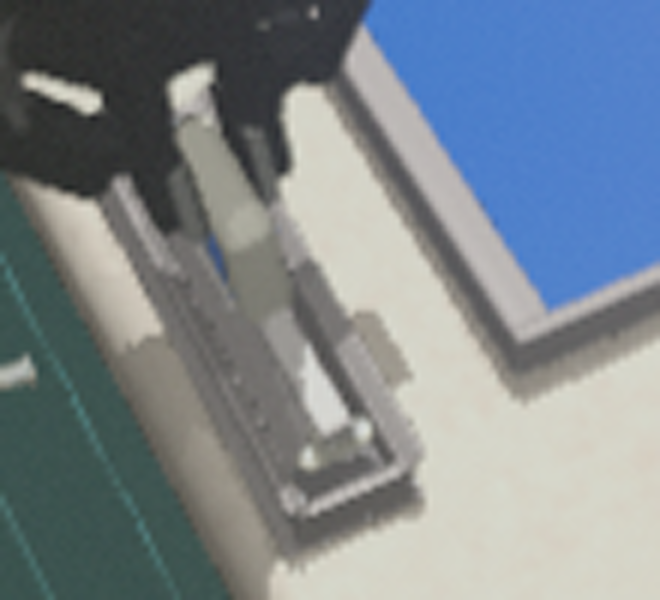

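```bash

python3 -m pendant '[[[0,0,0.05,0],[0,0,0.05,0],[0,0,0.05,0],[0,0,0.04,0],[0,0,0.03,0],[0,0,0.02,0],[0,0,0.02,0],[0,0,0.01,0],[0,0,0,0],[0,0,0,0]]]'; python3 comb.py|head -2; python3 -c "
from h import *
print(sense()['wrist_torque'])"
```

```text
time: 39.98
tool_pos: [465.4, -62.2, 44.1]
tcp_rot: [176.6, -8.0, -0.6]
ft_force: [-0.8, 0.2, -2.1]
finger_gap: 15.4
a 2.0 t 39.98 tcp [465.4 -62.2  44.1] rot [176.63  -7.98  -0.6 ] toolz [ 7.91 -3.45] comb up [-7.94  1.45] F [-0.8  0.2 -2.1]
comb origin ~ [469.4 -63.   15.1]
[0.00421776 0.06727963 0.01595567]
```

```bash

python3 -m pendant '[[[0.06,0,0.01,0],[0.06,0,0.01,0],[0.06,0,0.01,0],[0.06,0,0.01,0],[0.06,0,0.01,0],[0.06,0,0.01,0],[0.06,0,0.01,0],[0.06,0,0.01,0],[0.06,0,0.01,0],[0.06,0,0.01,0]]]'; python3 comb.py|head -2; python3 -c "
from h import *
print(sense()['wrist_torque'])"
```

```text
time: 40.82
tool_pos: [469.1, -62.7, 42.3]
tcp_rot: [176.7, -6.7, -0.7]
ft_force: [-9.1, 0.5, 9.8]
finger_gap: 15.4
a 2.0 t 40.82 tcp [469.1 -62.7  42.3] rot [176.66  -6.71  -0.71] toolz [ 6.64 -3.42] comb up [-6.67  1.42] F [-9.1  0.5  9.8]
comb origin ~ [472.5 -63.4  13.2]
[ 0.2561204   1.94385933 -0.29097541]
```

```bash

python3 -m pendant '[[[0.06,0,-0.02,0],[0.06,0,-0.02,0],[0.06,0,-0.01,0],[0.06,0,-0.01,0],[0.06,0,-0.01,0],[0.06,0,-0.01,0],[0.06,0,-0.01,0],[0.06,0,-0.01,0],[0.06,0,-0.01,0],[0.06,0,-0.01,0]]]'; python3 comb.py|head -2; python3 -c "
from h import *
print(sense()['wrist_torque'])"
```

```text
time: 41.65
tool_pos: [469.6, -62.5, 42.5]
tcp_rot: [176.8, -5.1, -0.9]
ft_force: [-6.5, -0.0, 4.4]
finger_gap: 15.1
a 2.0 t 41.65 tcp [469.6 -62.5  42.5] rot [176.76  -5.06  -0.86] toolz [ 5.   -3.32] comb up [-5.04  1.32] F [-6.5 -0.   4.4]
comb origin ~ [472.2 -63.2  13.3]
[ 0.11948663  1.39325476 -0.20508629]
```

```bash

python3 -m pendant '[[[0.06,0.05,-0.01,0],[0.06,0.05,-0.01,0],[0.06,0.05,-0.01,0],[0.06,0.05,-0.01,0],[0.06,0.05,-0.01,0],[0.06,0.05,-0.01,0],[0.06,0.05,-0.01,0],[0.06,0.05,-0.01,0],[0.06,0.05,-0.01,0],[0.06,0.05,-0.01,0]]]'; python3 comb.py|head -2; python3 -c "
from h import *
print(sense()['wrist_torque'])"
```

```text
time: 42.48
tool_pos: [470.2, -64.1, 41.5]
tcp_rot: [177.7, -3.4, -1.0]
ft_force: [-6.2, 5.4, 4.2]
finger_gap: 15.4
a 2.0 t 42.48 tcp [470.2 -64.1  41.5] rot [177.69  -3.44  -0.97] toolz [ 3.39 -2.37] comb up [-3.43  0.37] F [-6.2  5.4  4.2]
comb origin ~ [472.  -64.3  12.2]
[ 0.93865141  1.39776247 -0.09530919]
```

```bash

python3 -m pendant '[[[0.06,0.02,-0.01,0],[0.06,0.02,-0.01,0],[0.06,0.02,-0.01,0],[0.06,0,-0.01,0],[0.06,0,-0.01,0],[0.06,0,-0.01,0],[0.06,0,-0.01,0],[0.06,0,-0.01,0],[0.06,0,-0.01,0],[0.06,0,-0.01,0]]]'; python3 comb.py|head -2
python3 -m pendant '[[[0.06,0,-0.01,0],[0.06,0,-0.01,0],[0.06,0,-0.01,0],[0.06,0,-0.01,0],[0.06,0,-0.01,0],[0.06,0,-0.01,0],[0,0,0,0],[-0.02,-0.02,0,0],[0,0,0,0],[0,0,0,0]]]'; python3 comb.py|head -2
```

```text
time: 43.32
tool_pos: [471.0, -63.8, 41.4]
tcp_rot: [177.9, -1.8, -1.0]
ft_force: [-6.6, 0.9, 3.8]
finger_gap: 15.3
a 2.0 t 43.32 tcp [471.  -63.8  41.4] rot [177.86  -1.79  -0.99] toolz [ 1.75 -2.17] comb up [-1.79  0.17] F [-6.6  0.9  3.8]
comb origin ~ [471.9 -63.9  12.1]
time: 44.15
tool_pos: [470.8, -63.6, 41.3]
tcp_rot: [177.9, -0.7, -1.0]
ft_force: [-1.5, 0.9, 1.0]
finger_gap: 15.3
a 2.0 t 44.15 tcp [470.8 -63.6  41.3] rot [177.85  -0.71  -1.01] toolz [ 0.67 -2.16] comb up [-0.7   0.16] F [-1.5  0.9  1. ]
comb origin ~ [471.2 -63.7  12. ]
```

```bash

python3 -m pendant '[[[-0.06,-0.04,0,0],[-0.04,-0.03,0,0],[-0.02,0,0.01,0],[0,0,0.02,0],[0,0,0.02,0],[0,0,0.01,0],[0,0,0,0],[0,0,0,0],[0,0,0,0],[0,0,0,0]]]'; python3 comb.py|head -2; python3 - <<'E'
from h import *
s=sense();im=snapshot('wrist');cv2.imwrite('pics/w23a.png',cv2.resize(im[125:400,235:395,::-1],None,fx=2.1,fy=2.1,interpolation=cv2.INTER_CUBIC))
im=snapshot('scene');cv2.imwrite('pics/s23.png',cv2.resize(im[300:400,270:380,::-1],None,fx=6,fy=6,interpolation=cv2.INTER_CUBIC))
E
```

```text
time: 44.98
tool_pos: [469.8, -62.2, 41.3]
tcp_rot: [177.8, -0.9, -1.0]
ft_force: [-1.8, 1.0, 2.6]
finger_gap: 15.1
a 2.0 t 44.98 tcp [469.8 -62.2  41.3] rot [177.83  -0.9   -0.99] toolz [ 0.86 -2.18] comb up [-0.89  0.18] F [-1.8  1.   2.6]
comb origin ~ [470.2 -62.3  12. ]
```

View pics/w23a.png

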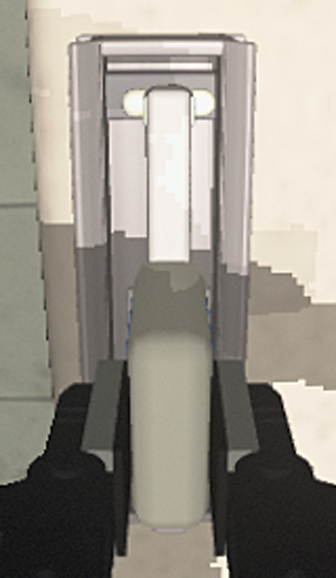

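View pics/s23.png

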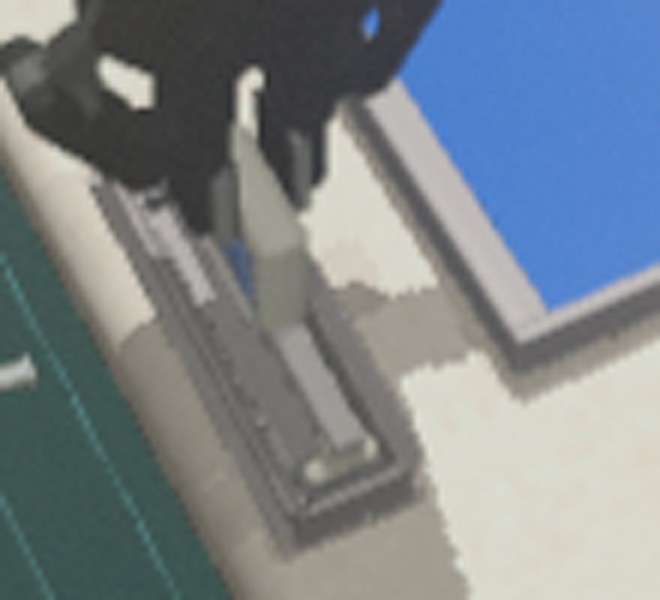

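```bash

python3 -m pendant '[[[0,0,0,0],[0,0,0,0],[0,0,0,0],[0,0,0,0],[0,0,0,0],[0,0,0,0],[0,0,0,0],[0,0,0,0],[0,0,0,0],[0,0,0,0]]]' -0.4 20; python3 comb.py|head -2; python3 - <<'E'
from h import *
im=snapshot('wrist');cv2.imwrite('pics/w24a.png',cv2.resize(im[125:400,235:395,::-1],None,fx=2.1,fy=2.1,interpolation=cv2.INTER_CUBIC))
E
```

```text
time: 45.92
tool_pos: [470.3, -62.1, 40.9]
tcp_rot: [177.8, -1.0, -1.0]
ft_force: [-0.4, 0.0, 0.4]
finger_gap: 25.5
a 2.0 t 45.92 tcp [470.3 -62.1  40.9] rot [177.84  -0.97  -0.99] toolz [ 0.93 -2.18] comb up [-0.96  0.18] F [-0.4  0.   0.4]
comb origin ~ [470.8 -62.2  11.6]
```

View pics/w24a.png

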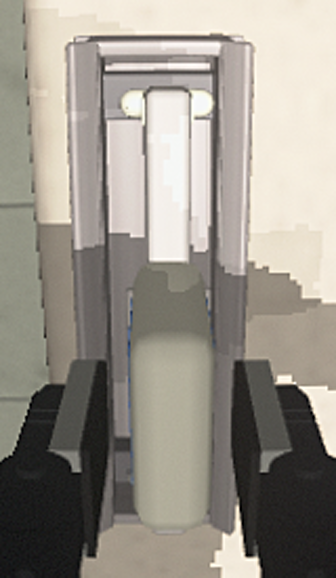

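```bash

python3 -m pendant '[[[0,0,0,0],[0,0,0,0],[0,0,-0.1,0],[0,0,-0.2,0],[0,0,-0.3,0],[0,0,-0.4,0],[0,0,-0.4,0],[0,0,-0.5,0],[0,0,-0.5,0],[0,0,-0.5,0]]]' 0.3 20;python3 -m pendant '[[[0,0,-0.5,0],[0,0,-0.5,0],[0,0,-0.5,0],[0,0,-0.5,0],[0,0,-0.5,0],[0,0,-0.3,0],[0,0,0,0],[0,0,0,0],[0,0,0,0],[0,0,0,0]]]';  python3 - <<'E'
from h import *
s=sense();print(s['time'],s['ft_force'].round(1))
im=snapshot('wrist');cv2.imwrite('pics/w25.png',im[:,:,::-1])
im=snapshot('scene');cv2.imwrite('pics/s25.png',cv2.resize(im[235:395,270:430,::-1],None,fx=3.7,fy=3.7,interpolation=cv2.INTER_CUBIC))
E
```

```text
time: 46.8
tool_pos: [468.2, -59.5, 103.3]
tcp_rot: [177.9, -0.8, -1.0]
ft_force: [1.1, 1.2, 0.4]
finger_gap: 55.3
time: 47.63
tool_pos: [469.5, -57.5, 170.2]
tcp_rot: [177.8, -1.2, -1.0]
ft_force: [-0.8, -0.4, 0.4]
finger_gap: 55.5
47.6333 [-0.8 -0.4  0.4]
```

View pics/w25.png

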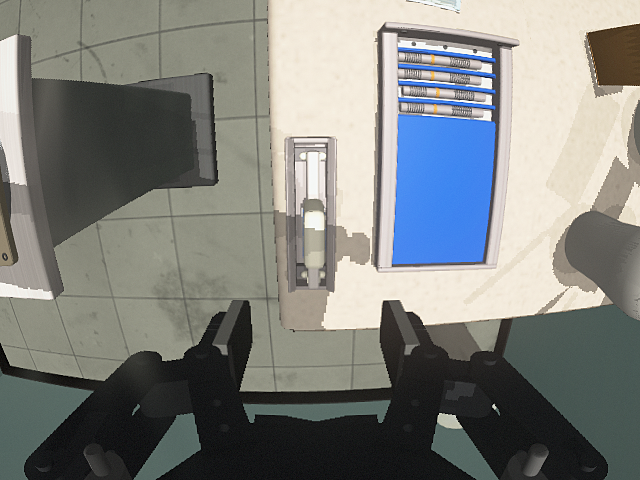

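View pics/s25.png

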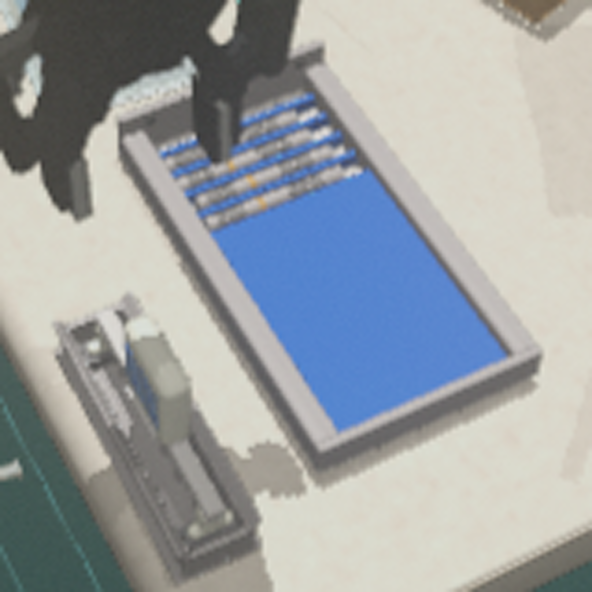

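```bash
python3 -c "
from bench import *
print(hand_in())"
```

```text
the job is handed in; nothing more can be done
None
```

The job is done and handed in at 47.6 s. I took the comb from its dock, set it on the rims at the plain end, combed the handles to the end wall, and put it back.

**Final check:** The last wrist and scene pictures show the four handles parallel, one each in grooves 1 to 4. The comb stands upright in its dock, and the gripper is open and clear of everything. I did not check the tub or the box in the last pictures, but the arm stayed well away from them.

**Forces:** Skid force ran from about 4.5 to 11 N in the readings taken after each move. It was highest at set-down and about 5.5 to 9 N for most of the pass.

Three things did not go cleanly:
- **Tool tilt:** The tool drifted by a few degrees, which I could not command directly, and part-way through the pass this lifted the far skid about 4 to 5 mm. I stopped and opened the fingers briefly so the comb settled level on both rims. I then gripped it again and finished the pass balanced.
- **Side drift:** The comb wandered up to about 4 mm sideways on the rims. I steered it back to the middle.
- **Docking:** The comb came back to the dock leaning about 8 degrees. I straightened it by pushing it against the dock's lip and cheek, with up to about 9 N sideways and 12 N upward, before letting go.

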